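# Line up V-blocks on the layout plate

## Robot

A 7-joint arm with a two-finger parallel gripper is mounted at the origin on the work surface. World frame = base frame: x ahead of the robot, y to its left, z up, the work surface at z = 0. Lengths are in mm, angles in rad, forces in N, time in s.
With the tool pointing down it reaches from about 400 to 875 mm from the base axis. Payload 6.5 kg.
Tool frame: the origin (TCP) lies midway between the tips of the shut fingers; the grasp point (between the pads) lies 19 mm behind it; z points along the fingers, x is the direction in which the jaws open and shut, and the axes are right-handed (so a half turn about z gives the same grasp; the last joint's range is limited). The gripper opens to 88 mm and grips with 3 to 60 N. Pads are 18 mm wide; open, the fingers measure 123 mm over their backs; the gripper's body (75 mm by 187 mm) begins 45 mm behind the grasp point.
Start: joints at [-1.297, 0.536, -0.004, 1.538, 0.003, 1.067, -0.071], TCP at [216.639, 612.828, 238.716] pointing down, gripper open.
Joint ranges: [-2.7, 2.7], [-0.37, 2.16], [-1.27, 1.26], [0.24, 2.4], [-1.31, 4.45], [0.19, 1.91], [-2.76, 2.76]. Speed limits (rad/s): [2.39, 2.39, 3.14, 3.14, 3.14, 3.14, 3.14].

## Interface

Orientations are given as a rotation vector (axis times angle).
In Python, from cell import robot gives the robot as it stands.
- The arm moves only by the tool apply_moves, never from a script. Its argument "series" is a list of rows, each an object of numbers: "tx", "ty", "tz": the shift along the world's x, y, z in units of 40 mm (1.0 is 40 mm); "ax", "ay", "az": the turn, a rotation vector about the world's x, y, z in rad; "grip": the finger opening in mm, from 0 to 88.1. In form: [{"tx": .., "ty": .., "tz": .., "ax": .., "ay": .., "az": .., "grip": ..}, ...]. A call has 1 to 5 rows; each row is the pose to reach, as a shift and turn from the pose measured when the call began; what a row does not reach only later rows make up. A row lasts 1/10 s, in which the tool goes at most 50 mm and 8.59 degrees, less where a joint would pass 70% of its speed; a pose out of reach is approached as far as the arm can. A call with a gripper value outside its range is refused whole. The fingers move at their own pace and stop on an object; "grip_force" is the grip in N (left out, the last holds). Time passes only in rows, so rows that repeat a pose let the fingers close. It gives the time, the measured TCP pose, the force and the opening at its end, in the units of the state.
- robot.read_state(): the state, without advancing time (a new reading comes with each control period).
- robot.snapshot(name): name is "side" or "top" or "wrist"; returns the picture (480x640x3 uint8, blue, green, red); there is no depth.
- robot.calibration(name): a dict with "fx", "fy", "cx", "cy" (pixels), "T" (4x4, takes a point from camera to world coordinates). Camera axes: x right, y down, z forward; pixel columns grow to the right and rows downward; lengths in mm; the calibration is good to about 2 mm. A picture is of the moment at which its call begins: read the wrist's pose just before it. calibration takes no time and is no camera call; for the wrist camera it gives the pose at the moment of the call.
- robot.hand_in(): hands the job in, once; it reports no verdict.
The state is a dict: "clock": time; "joint_positions": joint angles; "joint_vel": joint speeds; "joint_efforts": joint torques, N m; "tcp_pos": TCP position; "tcp_rot": TCP orientation; "contact_force": force on the tool from outside, world axes, zero at the start; "wrist_torque": the same for the moment, N m; "grip_width": opening from 0.0 (shut) to 1.0 (fully open).
Only numpy, scipy, OpenCV 4.12 (cv2) and the standard library are available. Lean on these libraries where they do the work, as an engineer would, in place of code of your own. Each camera call takes 0.05 s, during which the arm holds its last target. There are 200 camera calls.

## Task

Clear the scraper off the layout plate by sliding its blade fully home, handle against the wood, into the slot of the wooden holder. Then slide the three V-blocks, keeping them standing on the plate, into an even row: each flat against the fence and centred on its own scribed line, any block on any line. Let go of everything and leave the other things on the bench where they are.

Things in the scene. Friction and masses are not known exactly. Their poses are not given: they have to be found in the camera images.
- plate: dark steel layout plate, fixed, 300 (x) x 400 (y) x 20 mm; origin: centre of its underside, on the bench. A steel fence bar stands on it along its far (+x) edge: 25 mm thick, 360 mm long, top 25 mm above the plate, its straight face at x = +125 mm in the plate's frame. Three white lines along x, at y = -90, 0 and +90 mm, run to the fence and go on (black) over its top
- station0 (a point): point on the plate's top (20 mm above the bench) where the centre of a V-block's underside belongs, on a scribed line and 30 mm in front of the fence's face; axes as the plate's (line at y = -90 mm)
- station1 (a point): point on the plate's top (20 mm above the bench) where the centre of a V-block's underside belongs, on a scribed line and 30 mm in front of the fence's face; axes as the plate's (line at y = +0 mm)
- station2 (a point): point on the plate's top (20 mm above the bench) where the centre of a V-block's underside belongs, on a scribed line and 30 mm in front of the fence's face; axes as the plate's (line at y = +90 mm)
- vblock0: steel V-block: a 60 (x) x 50 (y) x 38 mm high block, 0.4 to 0.75 kg, with a 40 mm wide, 20 mm deep 90-degree groove along y in its top; one of three alike. Origin: centre of its underside; z up. It stands on the plate within about 15 degrees of square to it; slides with a drag of a few newtons; pinched across y with 15 to 20 N it slides along with the fingers, perhaps slipping back a few mm in them. The x faces (50 mm wide) are flat: one goes against the fence
- vblock1: steel V-block: a 60 (x) x 50 (y) x 38 mm high block, 0.4 to 0.75 kg, with a 40 mm wide, 20 mm deep 90-degree groove along y in its top; one of three alike. Origin: centre of its underside; z up. It stands on the plate within about 15 degrees of square to it; slides with a drag of a few newtons; pinched across y with 15 to 20 N it slides along with the fingers, perhaps slipping back a few mm in them. The x faces (50 mm wide) are flat: one goes against the fence
- vblock2: steel V-block: a 60 (x) x 50 (y) x 38 mm high block, 0.4 to 0.75 kg, with a 40 mm wide, 20 mm deep 90-degree groove along y in its top; one of three alike. Origin: centre of its underside; z up. It stands on the plate within about 15 degrees of square to it; slides with a drag of a few newtons; pinched across y with 15 to 20 N it slides along with the fingers, perhaps slipping back a few mm in them. The x faces (50 mm wide) are flat: one goes against the fence
- scraper: flat scraper lying on the plate between the V-blocks and the fence, roughly along the fence, blade to the plate's +y: wooden handle 100 x 28 x 24 mm from x = -100 to 0, steel blade 90 x 30 x 5 mm from x = 0 to +90, at mid-height of the handle. Origin: at the underside, under the handle's front end (shoulder); z up. About 0.2 kg; it balances about 15 mm behind the shoulder; grip the handle's 28 mm width 20 to 35 mm behind the shoulder
- scraper_shoulder (a point): middle of the handle's front end, 12 mm above its underside, where the blade comes out; axes as the scraper's
- holder: light wooden block, fixed, 120 (x) x 80 (y) x 62 mm, left or right of the plate; origin: centre of its underside, on the bench. A level slot 38 mm wide and 10 mm high, 100 mm deep, its floor 40 mm above the bench, opens in the -x face and is closed at the +x end; a 14 mm wide gap over its length lets one see into it from above
- holder_mouth (a point): centre of the slot's mouth, in the -x face, 45 mm above the bench; the blade goes in along +x; axes as the holder's. When home the scraper's shoulder is at this point and its x along the holder's; let go, the handle sags a few degrees
- bin: bystander, loose, to be left where it is: grey open parts bin 120 x 90 x 50 mm, on the side of the plate opposite to the holder; origin: centre of its underside
- socket: bystander, loose, to be left where it is: steel wrench socket, 34 mm wide, 42 mm high, beyond the fence; origin: centre of its underside
- jar: bystander, loose, to be left where it is: glass jar with steel cap, 64 mm wide, 85 mm high, beyond the fence; origin: centre of its underside
- radio: bystander, loose, to be left where it is: handheld two-way radio lying flat, 120 x 56 x 34 mm with a 60 mm aerial, beyond the fence on the right; origin: centre of its underside

How it is judged:
By the outcome, as a careful person would: the job done as asked, in the order asked, and still so for the second after the job is handed in, with the robot touching nothing.
It also fails if it takes over 72 s, if anything falls off the work surface, if the arm or the gripper's body presses on something with over 40 N, if the wrist force passes 120 N, or if a joint passes its speed limit or range.

## Working session

There is one attempt and no reset: what is moved stays moved. The work goes in short steps, Python scripts to look and compute and a tool call to move; the robot and the scene stay as the last step left them, time stands still between calls to the robot, and variables do not carry over. Pictures are saved under pics/ and viewed, about 8 in all and at most 12, crops included, and the job is handed in when it is done.

Besides the shell and the picture viewer there is one more tool, called by a JSON object that holds its "name" and its "arguments", one argument or row to a line. apply_moves: Moves the arm, as the interface text tells. Its arguments: {"type":"object","properties":{"series":{"type":"array"},"grip_force":{"type":"number"}},"required":["series"]}

```bash
ls; mkdir -p pics; python3 - <<'E'
from cell import robot
import cv2,numpy as np
s=robot.read_state(); print({k:np.round(v,3) for k,v in s.items()})
for n in ("side","top","wrist"):
    c=robot.calibration(n); print(n,{k:np.round(v,3).tolist() for k,v in c.items()})
    cv2.imwrite(f"pics/a_{n}.png",robot.snapshot(n))
E
```

```text
pics
{'clock': np.float64(0.0), 'joint_positions': array([-1.297,  0.537, -0.004,  1.539,  0.003,  1.067, -0.071]), 'joint_vel': array([-0.001, -0.   ,  0.001, -0.002, -0.   ,  0.001, -0.001]), 'joint_efforts': array([-1.0000e-03, -5.7098e+01,  9.9100e-01, -2.5160e+01, -5.6000e-02,
        1.8000e-02,  0.0000e+00]), 'tcp_pos': array([216.448, 612.272, 237.843]), 'tcp_rot': array([ 2.564e+00,  1.813e+00, -2.000e-03]), 'contact_force': array([-0.304, -0.246, -0.31 ]), 'wrist_torque': array([-0.017,  0.011, -0.001]), 'grip_width': np.float64(1.005)}
side {'fx': 455.345, 'fy': 455.345, 'cx': 317.235, 'cy': 240.926, 'T': [[-0.936, -0.182, 0.303, 341.486], [-0.353, 0.497, -0.792, 731.662], [-0.006, -0.848, -0.53, 541.982], [0.0, 0.0, 0.0, 1.0]]}
top {'fx': 505.253, 'fy': 505.253, 'cx': 328.959, 'cy': 241.328, 'T': [[0.024, -0.998, 0.058, 529.387], [-1.0, -0.024, -0.004, 4.388], [0.006, -0.058, -0.998, 1209.285], [0.0, 0.0, 0.0, 1.0]]}
wrist {'fx': 371.734, 'fy': 371.734, 'cx': 318.536, 'cy': 241.441, 'T': [[0.333, 0.897, 0.29, 139.693], [0.943, -0.316, -0.104, 638.418], [-0.001, 0.308, -0.951, 384.265], [0.0, 0.0, 0.0, 1.0]]}
```

View pics/a_top.png

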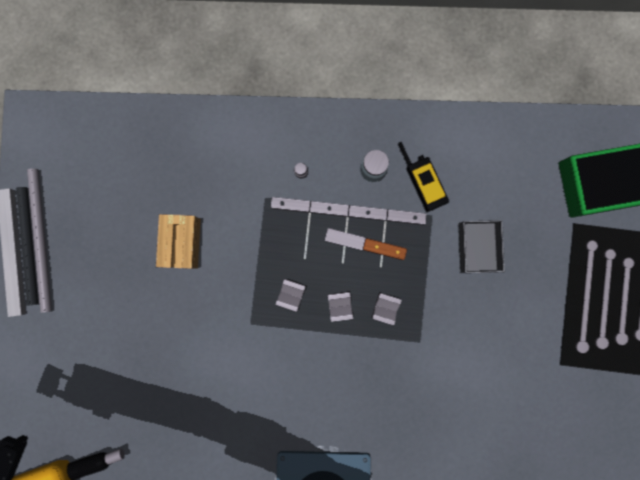

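View pics/a_side.png

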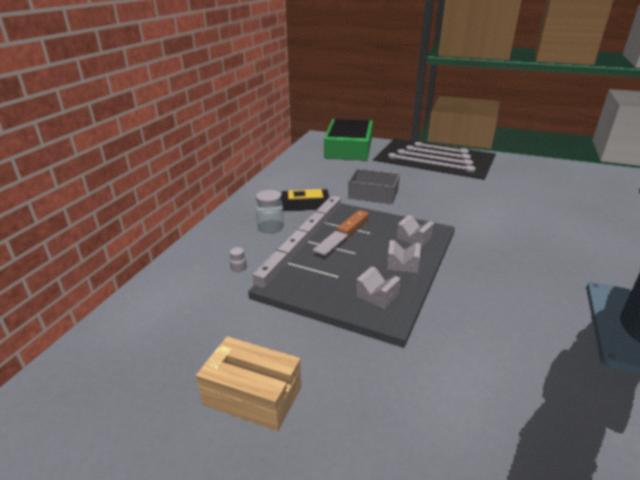

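Top view: plate with corners at about (265,198), (432,214), (420,342) and (251,325). Scraper handle at about (385,248), blade at (345,240). V-blocks at (291,295), (340,307) and (387,309). Holder at (177,241), with its slot opening towards the robot, and the bin on the right. Next I'll get coarse world positions.

```bash
cat > h.py <<'E'
import cv2,numpy as np
from cell import robot
def ray(c,uv,z):
    uv=np.atleast_2d(np.asarray(uv,float)); T=np.asarray(c["T"])
    d=np.c_[(uv[:,0]-c["cx"])/c["fx"],(uv[:,1]-c["cy"])/c["fy"],np.ones(len(uv))]@T[:3,:3].T
    o=T[:3,3]; return (o+d*((z-o[2])/d[:,2])[:,None])
def proj(c,P):
    T=np.asarray(c["T"]); q=(np.atleast_2d(P)-T[:3,3])@T[:3,:3]
    return np.c_[q[:,0]/q[:,2]*c["fx"]+c["cx"],q[:,1]/q[:,2]*c["fy"]+c["cy"]]
def shot(n,name):
    c=robot.calibration(n); s=robot.read_state(); im=robot.snapshot(n); cv2.imwrite(f"pics/{name}.png",im)
    np.save(f"pics/{name}.npy",c,allow_pickle=True)
    print(name,"t",round(float(s["clock"]),2),"tcp",np.round(s["tcp_pos"],1),np.round(s["tcp_rot"],3),"F",np.round(s["contact_force"],1),"g",round(88.1*float(s["grip_width"]),1)); return c,im
def load(name): return np.load(f"pics/{name}.npy",allow_pickle=True).item(),cv2.imread(f"pics/{name}.png")
def line_ang(v): return np.degrees(np.arctan2(v[1],v[0]))
E
python3 - <<'E'
from h import *
c=robot.calibration("top")
for n,uv,z in [("plate",[(265,198),(432,214),(420,342),(251,325)],20),("holder",[(159,214),(196,214),(194,268),(157,268)],62),("scraper",[(405,253),(365,243),(328,234)],32),("blocks",[(291,295),(340,307),(387,309)],58),("bin",[(481,246)],50)]:
    print(n,np.round(ray(c,uv,z)[:,:2]).tolist())
E
```

```text
plate [[698.0, 153.0], [670.0, -243.0], [369.0, -219.0], [399.0, 176.0]]
holder [[649.0, 388.0], [651.0, 304.0], [529.0, 303.0], [527.0, 387.0]]
scraper [[575.0, -179.0], [596.0, -85.0], [615.0, 2.0]]
blocks [[473.0, 82.0], [448.0, -29.0], [446.0, -136.0]]
bin [[595.0, -351.0]]
```

{"name": "apply_moves", "arguments": {
  "series": [
    {"tx":4.5,"ty":-3.3,"az":-0.6},
    {"tx":4.5,"ty":-3.3,"az":-0.6},
    {"tx":4.5,"ty":-3.3,"az":-0.6},
    {"tx":4.5,"ty":-3.3,"az":-0.6},
    {"tx":4.5,"ty":-3.3,"az":-0.6}
  ]
}}

```text
schema error: expected keys tx, ty, tz, ax, ay, az, grip
```

{"name": "apply_moves", "arguments": {
  "series": [
    {"tx":4.5,"ty":-3.3,"az":-0.63},
    {"tx":4.5,"ty":-3.3,"az":-0.63},
    {"tx":4.5,"ty":-3.3,"az":-0.63},
    {"tx":4.5,"ty":-3.3,"az":-0.63},
    {"tx":4.5,"ty":-3.3,"az":-0.63}
  ]
}}

```text
schema error: expected keys tx, ty, tz, ax, ay, az, grip
```

```bash
python3 - <<'E'
from h import *
shot("wrist","b_holder")
E
```

```text
b_holder t 0.15 tcp [216.5 612.4 238. ] [ 2.564e+00  1.813e+00 -2.000e-03] F [ 0.   1.  -0.7] g 87.7
```

View pics/b_holder.png

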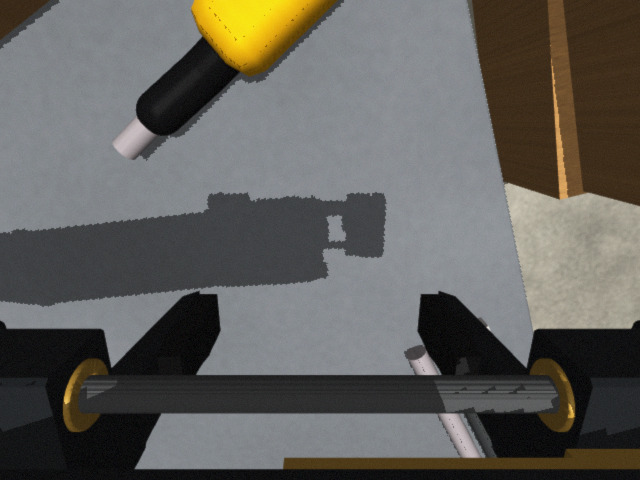

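Viewed picture 3: I hadn't moved yet because every key is required. It shows the fingers covering rows below about 300, so the upper part of the view is free.

{"name": "apply_moves", "arguments": {
  "series": [
    {"tx":4.6,"ty":-3.6,"tz":0,"ax":0,"ay":0,"az":-0.6,"grip":88},
    {"tx":4.6,"ty":-3.6,"tz":0,"ax":0,"ay":0,"az":-0.6,"grip":88},
    {"tx":4.6,"ty":-3.6,"tz":0,"ax":0,"ay":0,"az":-0.6,"grip":88},
    {"tx":4.6,"ty":-3.6,"tz":0,"ax":0,"ay":0,"az":-0.6,"grip":88},
    {"tx":4.6,"ty":-3.6,"tz":0,"ax":0,"ay":0,"az":-0.6,"grip":88}
  ]
}}

```text
clock: 0.7
tcp_pos: [403.8, 465.2, 238.3]
tcp_rot: [2.988, 0.962, 0.0]
contact_force: [-0.1, 0.7, 0.0]
grip_width: 1.003
```

{"name": "apply_moves", "arguments": {
  "series": [
    {"tx":4.6,"ty":-3.6,"tz":0,"ax":0,"ay":0,"az":-0.6,"grip":88},
    {"tx":4.6,"ty":-3.6,"tz":0,"ax":0,"ay":0,"az":-0.6,"grip":88},
    {"tx":4.6,"ty":-3.6,"tz":0,"ax":0,"ay":0,"az":-0.6,"grip":88},
    {"tx":4.6,"ty":-3.6,"tz":0,"ax":0,"ay":0,"az":-0.6,"grip":88},
    {"tx":4.6,"ty":-3.6,"tz":0,"ax":0,"ay":0,"az":-0.6,"grip":88}
  ]
}}

```text
clock: 1.2
tcp_pos: [590.1, 318.3, 238.2]
tcp_rot: [3.138, 0.026, 0.001]
contact_force: [-0.4, -0.5, 0.0]
grip_width: 1.0
```

```bash
python3 - <<'E'
from h import *
shot("wrist","c_holder")
E
```

```text
c_holder t 1.2 tcp [590.1 318.3 238.2] [3.138e+00 2.600e-02 1.000e-03] F [-0.4 -0.5  0. ] g 88.1
```

View pics/c_holder.png

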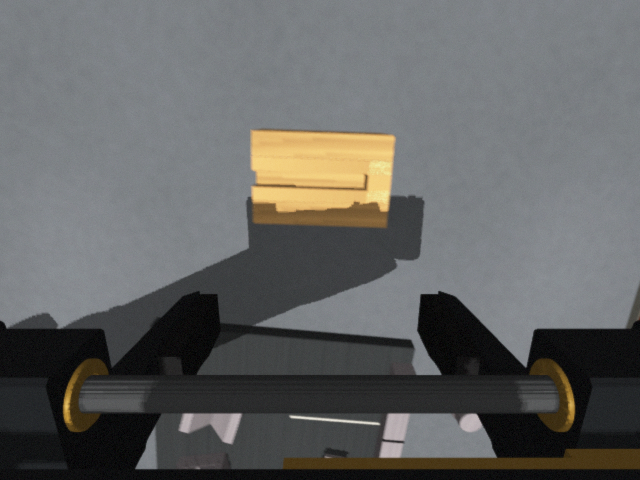

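Picture 4: the holder is seen from above, with its top about (251,130) to (395,135) to (388,226) to (253,224). The gap is at row about 180, open to the left (-x).

```bash
python3 - <<'E'
from h import *
c,im=load("c_holder")
hsv=cv2.cvtColor(im,cv2.COLOR_BGR2HSV)
m=cv2.inRange(hsv,(8,90,60),(35,255,255)); m[260:]=0
cn=max(cv2.findContours(m,0,2)[0],key=cv2.contourArea)
ap=cv2.approxPolyDP(cv2.convexHull(cn),4,True)[:,0]
print(ap.tolist()); P=ray(c,ap,62)[:,:2]; print(np.round(P,1).tolist(),np.round(np.linalg.norm(np.roll(P,-1,0)-P,axis=1),1))
# gap: dark column profile
g=im[:,:,2].astype(int)
for u in (275,300,325,350): print(u,[int(v) for v in g[165:200,u]])
crop=cv2.resize(im[110:240,235:410],None,fx=4,fy=4); cv2.imwrite("pics/c_crop.png",crop)
E
```

```text
[[251, 131], [392, 135], [386, 226], [254, 222]]
[[531.4, 388.3], [648.8, 387.1], [649.6, 308.3], [531.0, 310.0]] [117.5  78.8 118.7  78.3]
275 [242, 242, 243, 243, 243, 240, 238, 238, 240, 241, 239, 235, 230, 227, 227, 228, 232, 233, 219, 164, 117, 139, 194, 232, 241, 242, 242, 243, 242, 241, 242, 241, 242, 242, 242]
300 [240, 240, 241, 241, 241, 240, 238, 240, 241, 243, 243, 243, 241, 235, 229, 227, 229, 233, 235, 232, 209, 172, 148, 198, 232, 239, 240, 240, 240, 239, 240, 239, 240, 240, 241]
325 [239, 238, 239, 237, 238, 239, 237, 238, 241, 242, 243, 243, 243, 240, 234, 227, 227, 231, 232, 235, 231, 208, 159, 152, 201, 229, 238, 236, 238, 238, 238, 236, 236, 236, 237]
350 [234, 235, 235, 235, 236, 236, 235, 236, 239, 240, 243, 243, 242, 242, 240, 238, 235, 233, 231, 233, 232, 221, 188, 123, 155, 205, 229, 235, 235, 235, 235, 234, 235, 234, 234]
```

View pics/c_crop.png

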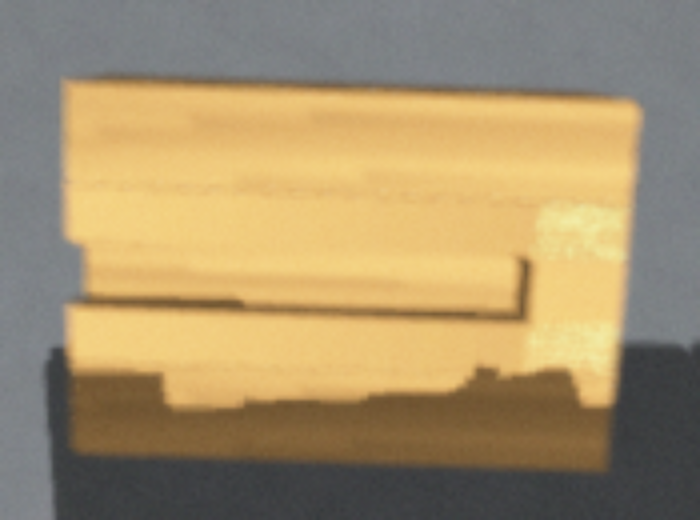

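{"name": "apply_moves", "arguments": {
  "series": [
    {"tx":-0.8,"ty":-4.7,"tz":0,"ax":0,"ay":0,"az":-0.1,"grip":88},
    {"tx":-0.8,"ty":-4.7,"tz":0,"ax":0,"ay":0,"az":-0.1,"grip":88},
    {"tx":-0.8,"ty":-4.7,"tz":0,"ax":0,"ay":0,"az":-0.1,"grip":88},
    {"tx":-0.8,"ty":-4.7,"tz":0,"ax":0,"ay":0,"az":-0.1,"grip":88},
    {"tx":-0.8,"ty":-4.7,"tz":0,"ax":0,"ay":0,"az":-0.1,"grip":88}
  ]
}}

```text
clock: 1.75
tcp_pos: [562.3, 115.5, 238.9]
tcp_rot: [3.127, -0.153, 0.006]
contact_force: [0.6, -0.1, -0.7]
grip_width: 0.997
```

{"name": "apply_moves", "arguments": {
  "series": [
    {"tx":-0.8,"ty":-5.0,"tz":0,"ax":0,"ay":0,"az":-0.1,"grip":88},
    {"tx":-0.8,"ty":-5.0,"tz":0,"ax":0,"ay":0,"az":-0.1,"grip":88},
    {"tx":-0.8,"ty":-5.0,"tz":0,"ax":0,"ay":0,"az":-0.1,"grip":88},
    {"tx":-0.8,"ty":-5.0,"tz":0,"ax":0,"ay":0,"az":-0.1,"grip":88},
    {"tx":-0.8,"ty":-5.0,"tz":0,"ax":0,"ay":0,"az":-0.1,"grip":88}
  ]
}}

```text
clock: 2.25
tcp_pos: [528.9, -90.5, 239.3]
tcp_rot: [3.112, -0.321, 0.005]
contact_force: [0.1, 0.6, -1.0]
grip_width: 0.998
```

```bash
python3 - <<'E'
from h import *
shot("wrist","d_plate")
E
```

```text
d_plate t 2.25 tcp [528.9 -90.5 239.3] [ 3.112 -0.321  0.005] F [ 0.1  0.6 -1. ] g 87.9
```

View pics/d_plate.png

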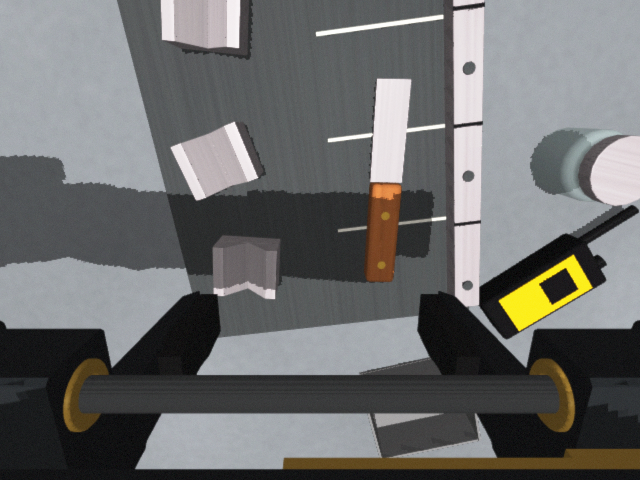

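Picture 6: handle from about (383,183) to (380,280), blade up to (393,79). The three scribed lines end at the fence near (443,17), (445,126) and (446,218). Blocks at (205,22, cut off), (215,160) and (246,267). Picture 5 (crop): the gap mouth spans image rows about 170.8 to 185.5 at column 252.

```bash
python3 - <<'E'
from h import *
c,im=load("c_holder")
print("mouth gap mid",np.round(ray(c,[(252,170.8),(252,185.5),(366,175),(366,189.5)],62)[:,:2],1).tolist())
c,im=load("d_plate"); hsv=cv2.cvtColor(im,cv2.COLOR_BGR2HSV); g=cv2.cvtColor(im,cv2.COLOR_BGR2GRAY)
m=cv2.inRange(hsv,(5,130,40),(20,255,255)); m[:,:340]=0; m[300:]=0; m[:,430:]=0
cn=max(cv2.findContours(m,0,2)[0],key=cv2.contourArea)
r=cv2.boxPoints(cv2.minAreaRect(cn)); P=ray(c,r,44)[:,:2]; print("handle",np.round(r).tolist(),np.round(P,1).tolist(),np.round(np.linalg.norm(np.roll(P,-1,0)-P,axis=1),1))
b=(g>190).astype(np.uint8)*255; b[:,:360]=0; b[:,415:]=0; b[60:] [130:]=0; b[:75]=0
b=cv2.morphologyEx(b,cv2.MORPH_OPEN,np.ones((7,7)))
cn=max(cv2.findContours(b,0,2)[0],key=cv2.contourArea)
r=cv2.boxPoints(cv2.minAreaRect(cn)); P=ray(c,r,34.5)[:,:2]; print("blade",np.round(r).tolist(),np.round(P,1).tolist(),np.round(np.linalg.norm(np.roll(P,-1,0)-P,axis=1),1))
# lines: per column row of local peak
for n,(u0,v0),(u1,v1) in [(2,(322,33),(440,18)),(1,(334,139),(368,135)),(1,(412,130),(441,127)),(0,(342,230),(362,228)),(0,(404,223),(443,219))]:
    pts=[]
    for u in range(u0,u1,2):
        v=v0+(v1-v0)*(u-u0)/(u1-u0); a=int(round(v))-6
        w=g[a:a+13,u].astype(float); w=np.clip(w-np.median(w)-20,0,None)
        if w.sum()>0: pts.append((u,a+(w*np.arange(13)).sum()/w.sum()))
    W=ray(c,pts,20)[:,:2]; vx,vy,x,y=cv2.fitLine(W.astype(np.float32),2,0,.01,.01)[:,0]
    print("line",n,len(pts),"yaw",round(float(np.degrees(np.arctan(vy/vx))),2),"y at x=600",round(float(y+(600-x)*vy/vx),1))
# fence: row profile of gray
for v in (40,80,100,145,190,240): print(v,[int(k) for k in g[v,436:490]])
E
```

```text
mouth gap mid [[530.9, 355.5], [530.4, 342.8], [629.0, 353.6], [629.7, 341.0]]
handle [[361.0, 280.0], [370.0, 181.0], [402.0, 184.0], [392.0, 283.0]] [[554.7, -172.9], [580.0, -76.1], [607.9, -84.7], [585.1, -182.6]] [100.1  29.2 100.5  32. ]
blade [[370.0, 181.0], [377.0, 77.0], [411.0, 79.0], [404.0, 183.0]] [[580.8, -78.1], [601.0, 9.6], [629.3, 1.9], [611.6, -86.7]] [90.  29.3 90.3 32. ]
line 2 59 yaw -4.78 y at x=600 51.9
line 1 17 yaw -4.81 y at x=600 -38.6
line 1 15 yaw -4.83 y at x=600 -38.5
line 0 10 yaw -4.73 y at x=600 -129.0
line 0 20 yaw -4.78 y at x=600 -129.0
40 [94, 92, 92, 91, 92, 89, 94, 89, 72, 75, 76, 77, 75, 75, 76, 71, 81, 165, 219, 227, 226, 226, 229, 230, 230, 229, 229, 227, 226, 223, 223, 223, 223, 225, 227, 230, 230, 229, 225, 223, 225, 226, 229, 228, 226, 228, 223, 192, 169, 164, 164, 167, 166, 164]
80 [96, 89, 93, 93, 93, 91, 92, 91, 85, 73, 74, 76, 78, 74, 77, 79, 81, 126, 209, 228, 226, 228, 230, 231, 232, 231, 230, 228, 229, 227, 225, 224, 222, 223, 227, 229, 229, 229, 227, 226, 228, 229, 230, 229, 229, 226, 216, 176, 170, 169, 169, 168, 168, 165]
100 
[... 324 characters left out ...]
8, 94, 202, 228, 226, 226, 226, 229, 230, 228, 228, 228, 228, 224, 218, 222, 223, 225, 228, 227, 225, 225, 224, 225, 227, 226, 227, 228, 227, 227, 177, 166, 166, 166, 165, 166, 167, 165]
190 [89, 88, 93, 90, 88, 92, 89, 91, 91, 88, 76, 75, 76, 64, 66, 69, 72, 96, 183, 224, 223, 225, 226, 226, 228, 227, 227, 222, 220, 218, 214, 218, 222, 225, 224, 221, 222, 220, 220, 221, 224, 222, 222, 222, 218, 173, 165, 166, 163, 165, 167, 164, 165, 167]
240 [90, 91, 88, 90, 88, 89, 85, 87, 89, 90, 83, 75, 75, 72, 68, 71, 67, 73, 137, 212, 223, 221, 222, 222, 224, 224, 221, 215, 213, 216, 217, 222, 221, 221, 218, 216, 215, 216, 217, 219, 218, 218, 218, 216, 171, 166, 163, 163, 160, 166, 161, 160, 158, 156]
```

{"name": "apply_moves", "arguments": {
  "series": [
    {"tx":1.5,"ty":-0.44,"tz":-1.2,"ax":0,"ay":0,"az":-0.012,"grip":50},
    {"tx":1.5,"ty":-0.44,"tz":-2.3,"ax":0,"ay":0,"az":-0.012,"grip":50},
    {"tx":1.5,"ty":-0.44,"tz":-3.4,"ax":0,"ay":0,"az":-0.012,"grip":50},
    {"tx":1.5,"ty":-0.44,"tz":-4.4,"ax":0,"ay":0,"az":-0.012,"grip":50},
    {"tx":1.5,"ty":-0.44,"tz":-4.4,"ax":0,"ay":0,"az":-0.012,"grip":50}
  ]
}}

```text
clock: 2.8
tcp_pos: [584.7, -103.5, 56.7]
tcp_rot: [3.112, -0.335, -0.015]
contact_force: [-0.6, -0.8, -0.3]
grip_width: 0.579
```

```bash
python3 - <<'E'
from h import *
c,im=load("d_plate")
print("fence top edge",np.round(ray(c,[(453,40),(453.5,145),(453.7,190),(454,240)],45)[:,:2],1).tolist())
print("fence base",np.round(ray(c,[(443.5,40),(444.7,145),(445.5,190),(446.3,240)],20)[:,:2],1).tolist())
shot("wrist","e")
E
```

```text
fence top edge [[664.4, 23.7], [657.4, -59.7], [653.9, -100.2], [649.9, -149.0]]
fence base [[665.1, 28.0], [657.5, -61.6], [654.1, -105.1], [649.8, -157.5]]
e t 2.8 tcp [ 584.7 -103.5   56.7] [ 3.112 -0.335 -0.015] F [-0.6 -0.8 -0.3] g 51.0
```

View pics/e.png

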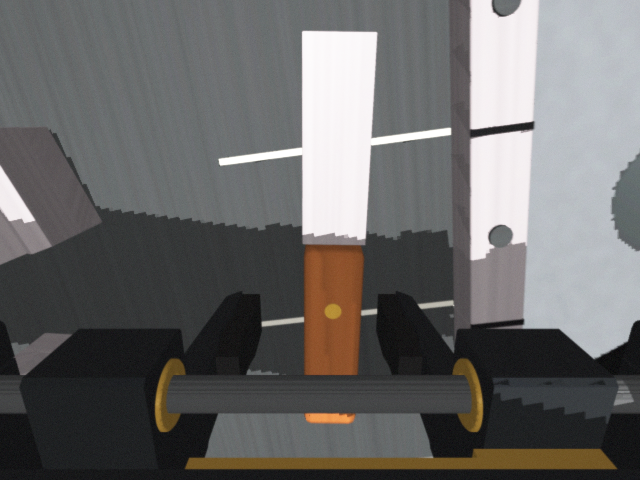

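Picture 7: handle centred at column about 334, fingers' midpoint at about 319, shoulder at row 243. The tool needs to go a few mm towards the fence. I'll compute the amount.

```bash
python3 - <<'E'
from h import *
c,im=load("e")
P=ray(c,[(339.5,32),(334,243)],34.5)[:,:2]; print(np.round(P,1).tolist(),line_ang(P[0]-P[1]),np.linalg.norm(P[0]-P[1]))
Q=ray(c,[(335,262),(331,421)],44)[:,:2]; print(np.round(Q,1).tolist(),line_ang(Q[0]-Q[1]))
d=P[0]-P[1]; d/=np.linalg.norm(d); print("grasp 27 behind",P[1]-27*d)
s=robot.read_state(); print(s["tcp_pos"],s["tcp_rot"])
E
```

```text
[[615.5, 5.1], [595.6, -81.7]] 77.09174409604397 89.08813077835354
[[594.6, -87.6], [574.3, -177.0]] 77.21390038876308
grasp 27 behind [ 589.60115986 -108.05921713]
[ 587.21842057 -104.6201024    60.64200863] [ 3.11165543 -0.33546234 -0.00537769]
```

{"name": "apply_moves", "arguments": {
  "series": [
    {"tx":0.06,"ty":-0.085,"tz":-0.5,"ax":0,"ay":0,"az":-0.01,"grip":50},
    {"tx":0.06,"ty":-0.085,"tz":-0.92,"ax":0,"ay":0,"az":-0.01,"grip":50},
    {"tx":0.06,"ty":-0.085,"tz":-0.92,"ax":0,"ay":0,"az":-0.01,"grip":50},
    {"tx":0.06,"ty":-0.085,"tz":-0.92,"ax":0,"ay":0,"az":-0.01,"grip":50}
  ]
}}

```text
clock: 3.25
tcp_pos: [590.4, -107.6, 25.2]
tcp_rot: [3.11, -0.35, -0.003]
contact_force: [0.4, 0.3, 0.4]
grip_width: 0.569
```

{"name": "apply_moves", "arguments": {
  "series": [
    {"tx":0,"ty":0,"tz":0,"ax":0,"ay":0,"az":0,"grip":15},
    {"tx":0,"ty":0,"tz":0,"ax":0,"ay":0,"az":0,"grip":15},
    {"tx":0,"ty":0,"tz":0,"ax":0,"ay":0,"az":0,"grip":15},
    {"tx":0,"ty":0,"tz":0,"ax":0,"ay":0,"az":0,"grip":15},
    {"tx":0,"ty":0,"tz":0,"ax":0,"ay":0,"az":0,"grip":15}
  ],
  "grip_force": 30
}}

```text
clock: 3.75
tcp_pos: [590.8, -107.7, 26.0]
tcp_rot: [3.111, -0.35, -0.002]
contact_force: [-1.4, 0.4, 7.0]
grip_width: 0.318
```

{"name": "apply_moves", "arguments": {
  "series": [
    {"tx":0,"ty":0,"tz":0.7,"ax":0,"ay":0,"az":0,"grip":15},
    {"tx":0,"ty":0,"tz":1.5,"ax":0,"ay":0,"az":0,"grip":15},
    {"tx":0,"ty":0,"tz":2.5,"ax":0,"ay":0,"az":0,"grip":15},
    {"tx":0,"ty":0,"tz":2.6,"ax":0,"ay":0,"az":0,"grip":15}
  ]
}}

```text
clock: 4.15
tcp_pos: [593.5, -108.6, 134.3]
tcp_rot: [3.11, -0.351, 0.009]
contact_force: [1.3, 0.3, -2.0]
grip_width: 0.316
```

{"name": "apply_moves", "arguments": {
  "series": [
    {"tx":-0.4,"ty":0.8,"tz":0,"ax":0,"ay":0,"az":-0.1,"grip":15},
    {"tx":-0.8,"ty":1.6,"tz":0,"ax":0,"ay":0,"az":-0.2,"grip":15},
    {"tx":-1.2,"ty":2.4,"tz":0,"ax":0,"ay":0,"az":-0.3,"grip":15},
    {"tx":-1.4,"ty":3.2,"tz":0,"ax":0,"ay":0,"az":-0.4,"grip":15},
    {"tx":-1.64,"ty":3.8,"tz":0,"ax":0,"ay":0,"az":-0.454,"grip":15}
  ]
}}

```text
clock: 4.65
tcp_pos: [526.6, 45.8, 133.3]
tcp_rot: [2.949, -1.044, 0.002]
contact_force: [0.4, 0.2, -1.8]
grip_width: 0.319
```

{"name": "apply_moves", "arguments": {
  "series": [
    {"tx":-0.4,"ty":0.8,"tz":0,"ax":0,"ay":0,"az":-0.1,"grip":15},
    {"tx":-0.8,"ty":1.6,"tz":0,"ax":0,"ay":0,"az":-0.2,"grip":15},
    {"tx":-1.2,"ty":2.4,"tz":0,"ax":0,"ay":0,"az":-0.3,"grip":15},
    {"tx":-1.4,"ty":3.2,"tz":0,"ax":0,"ay":0,"az":-0.4,"grip":15},
    {"tx":-1.64,"ty":3.8,"tz":0,"ax":0,"ay":0,"az":-0.454,"grip":15}
  ]
}}

```text
clock: 5.15
tcp_pos: [459.6, 199.8, 132.3]
tcp_rot: [2.637, -1.683, -0.003]
contact_force: [0.2, 0.1, -2.5]
grip_width: 0.315
```

{"name": "apply_moves", "arguments": {
  "series": [
    {"tx":-0.4,"ty":0.8,"tz":0,"ax":0,"ay":0,"az":-0.1,"grip":15},
    {"tx":-0.8,"ty":1.6,"tz":0,"ax":0,"ay":0,"az":-0.2,"grip":15},
    {"tx":-1.2,"ty":2.4,"tz":0,"ax":0,"ay":0,"az":-0.3,"grip":15},
    {"tx":-1.4,"ty":3.2,"tz":0,"ax":0,"ay":0,"az":-0.4,"grip":15},
    {"tx":-1.64,"ty":3.8,"tz":0,"ax":0,"ay":0,"az":-0.454,"grip":15}
  ]
}}

```text
clock: 5.65
tcp_pos: [392.5, 353.7, 131.3]
tcp_rot: [2.188, -2.234, -0.008]
contact_force: [1.2, -0.9, -1.6]
grip_width: 0.311
```

```bash
python3 - <<'E'
from h import *
c,im=shot("wrist","f_pre"); cs,ims=shot("side","f_side")
cv2.imwrite("pics/f_both.png",np.vstack([im[:480],np.zeros((0,640,3),np.uint8)]))
E
```

```text
f_pre t 5.65 tcp [392.5 353.7 131.3] [ 2.188 -2.234 -0.008] F [ 1.2 -0.9 -1.6] g 27.4
f_side t 5.7 tcp [390.3 358.1 130.9] [ 2.192 -2.231 -0.012] F [-1.8  5.2 -2.2] g 27.8
```

View pics/f_both.png

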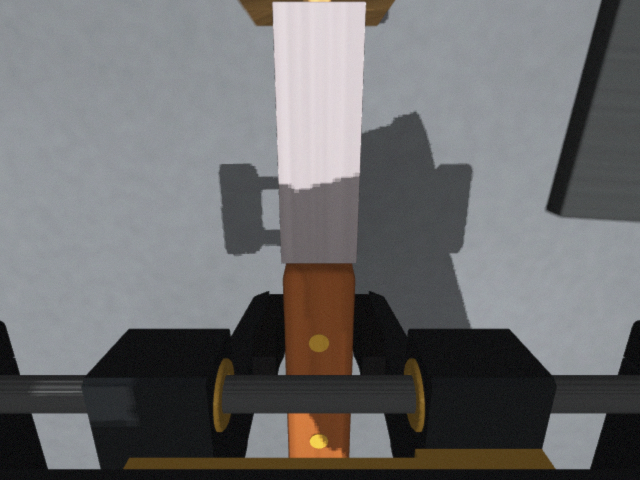

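Picture 8: the scraper is held straight in the jaws. Blade tip mid at (319.5,2), shoulder at (319.5,263), and the holder mouth is just above the tip. Next: lower to slot height in front of the mouth, then check pitch and heights.

```bash
python3 - <<'E'
from h import *
c,im=load("f_pre"); g=cv2.cvtColor(im,cv2.COLOR_BGR2GRAY).astype(float)
hsv=cv2.cvtColor(im,cv2.COLOR_BGR2HSV)
for v in (10,40,80,120,160,200,230,255):
    w=im[v-2:v+3,255:385,2].astype(float).mean(0); d=np.abs(np.gradient(cv2.GaussianBlur(w[None],(1,5),0)[0]))
    # subpixel by centroid around strongest gradients in each half
    e=[]
    for a,b in ((0,50),(85,130)):
        k=a+np.argmax(d[a:b]); s=slice(max(k-3,0),k+4); e.append(255+(np.arange(len(d))[s]*d[s]).sum()/d[s].sum())
    W=e[1]-e[0]; dep=30*c["fx"]/W; u=(e[0]+e[1])/2
    p=np.array([(u-c["cx"])/c["fx"]*dep,(v-c["cy"])/c["fy"]*dep,dep,1]); print(v,np.round(e,1),round(W,1),np.round(c["T"]@p,1)[:3])
s=robot.read_state(); print(s["tcp_pos"],s["tcp_rot"],s["clock"],np.degrees(2*np.arctan2(s["tcp_rot"][1],s["tcp_rot"][0])))
E
```

```text
10 [272.4 365.2] 92.8 [505.6 350.5 138.7]
40 [273.8 364. ] 90.2 [497.1 350.7 137.9]
80 [274.9 362.4] 87.5 [484.9 351.  138. ]
120 [276.2 361.1] 84.8 [471.8 351.3 138.3]
160 [277.9 359.7] 81.8 [457.9 351.5 137.9]
200 [261.1 358.3] 97.2 [448.7 354.7 163.8]
230 [264.4 357.1] 92.6 [438.3 354.6 161.4]
255 [280.4 356. ] 75.6 [421.  352.5 138.7]
[391.31009295 355.58727949 130.92727254] [ 2.19606542 -2.22640275 -0.00953072] 5.75 -90.7860648394557
```

{"name": "apply_moves", "arguments": {
  "series": [
    {"tx":0.07,"ty":-0.11,"tz":-0.7,"ax":0,"ay":0,"az":0,"grip":15},
    {"tx":0.07,"ty":-0.11,"tz":-1.4,"ax":0,"ay":0,"az":0,"grip":15},
    {"tx":0.07,"ty":-0.11,"tz":-2.0,"ax":0,"ay":0,"az":0,"grip":15},
    {"tx":0.07,"ty":-0.11,"tz":-2.28,"ax":0,"ay":0,"az":0,"grip":15},
    {"tx":0.07,"ty":-0.11,"tz":-2.28,"ax":0,"ay":0,"az":0,"grip":15}
  ]
}}

```text
clock: 6.25
tcp_pos: [393.5, 349.7, 38.3]
tcp_rot: [2.193, -2.225, -0.009]
contact_force: [-1.1, -0.5, -1.2]
grip_width: 0.312
```

{"name": "apply_moves", "arguments": {
  "series": [
    {"tx":0,"ty":0,"tz":0,"ax":0,"ay":0,"az":0,"grip":15},
    {"tx":0,"ty":0,"tz":0,"ax":0,"ay":0,"az":0,"grip":15}
  ]
}}

```text
clock: 6.45
tcp_pos: [394.1, 349.7, 39.2]
tcp_rot: [2.194, -2.226, -0.008]
contact_force: [0.1, 0.9, -1.8]
grip_width: 0.319
```

```bash
python3 - <<'E'
from h import *
c,im=shot("side","g_side"); cw,w=shot("wrist","g_wrist")
s=robot.read_state(); print(s["tcp_pos"],np.degrees(2*np.arctan2(s["tcp_rot"][1],s["tcp_rot"][0])))
P=proj(c,[[395,350,40],[512,350,46],[531,350,45],[531,350,62]]); print(P)
a=cv2.resize(im[310:430,190:350],None,fx=4,fy=4); b=cv2.resize(w[0:140,180:460],(640,320)); cv2.imwrite("pics/g_crop.png",cv2.resize(np.vstack([a,b[:120]]),(640,600)))
E
```

```text
g_side t 6.45 tcp [394.1 349.7  39.2] [ 2.194 -2.226 -0.008] F [ 0.1  0.9 -1.8] g 28.1
g_wrist t 6.5 tcp [394.  349.9  39.2] [ 2.194 -2.226 -0.009] F [ 0.7 -0.5 -2.1] g 27.8
[393.94697972 350.02544106  39.20165383] -90.81822957290947
[[385.66604637 417.15033694]
 [301.2372203  388.47685067]
 [288.40988862 385.08460736]
 [287.90660902 376.50447132]]
```

View pics/g_crop.png

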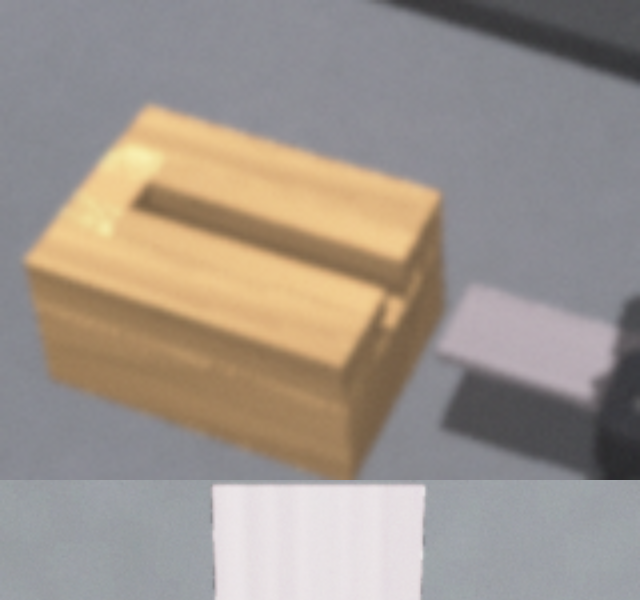

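Picture 9: in the side view both the blade tip and the mouth sit about 2.5 px lower than predicted. They agree with each other to about 1 mm, so I'll insert, watching the force.

{"name": "apply_moves", "arguments": {
  "series": [
    {"tx":0.3,"ty":0.02,"tz":0.01,"ax":0,"ay":0,"az":0,"grip":15},
    {"tx":0.6,"ty":0.02,"tz":0.01,"ax":0,"ay":0,"az":0,"grip":15},
    {"tx":0.8,"ty":0.015,"tz":0.01,"ax":0,"ay":0,"az":0,"grip":15},
    {"tx":1.0,"ty":0.01,"tz":0.01,"ax":0,"ay":0,"az":0,"grip":15},
    {"tx":1.2,"ty":0.01,"tz":0.01,"ax":0,"ay":0,"az":0,"grip":15}
  ]
}}

```text
clock: 7.05
tcp_pos: [442.8, 350.2, 39.5]
tcp_rot: [2.194, -2.226, -0.009]
contact_force: [0.2, 0.5, -1.9]
grip_width: 0.312
```

No contact, and the blade is about 33 mm in. Continuing.

{"name": "apply_moves", "arguments": {
  "series": [
    {"tx":0.3,"ty":0,"tz":0,"ax":0,"ay":0,"az":0,"grip":15},
    {"tx":0.6,"ty":0,"tz":0,"ax":0,"ay":0,"az":0,"grip":15},
    {"tx":0.8,"ty":0,"tz":0,"ax":0,"ay":0,"az":0,"grip":15},
    {"tx":1.0,"ty":-0.01,"tz":0,"ax":0,"ay":0,"az":0,"grip":15},
    {"tx":1.25,"ty":-0.01,"tz":0,"ax":0,"ay":0,"az":0,"grip":15}
  ]
}}

```text
clock: 7.55
tcp_pos: [493.1, 349.7, 39.4]
tcp_rot: [2.194, -2.225, -0.009]
contact_force: [-0.3, 0.6, -1.0]
grip_width: 0.314
```

{"name": "apply_moves", "arguments": {
  "series": [
    {"tx":0.08,"ty":0,"tz":0,"ax":0,"ay":0,"az":0,"grip":15},
    {"tx":0.15,"ty":0,"tz":0,"ax":0,"ay":0,"az":0,"grip":15},
    {"tx":0.2,"ty":0,"tz":0,"ax":0,"ay":0,"az":0,"grip":15},
    {"tx":0.2,"ty":0,"tz":0,"ax":0,"ay":0,"az":0,"grip":15}
  ]
}}

```text
clock: 7.95
tcp_pos: [501.1, 349.8, 39.3]
tcp_rot: [2.193, -2.225, -0.009]
contact_force: [-0.2, 0.3, -1.7]
grip_width: 0.316
```

{"name": "apply_moves", "arguments": {
  "series": [
    {"tx":0.05,"ty":0,"tz":0,"ax":0,"ay":0,"az":0,"grip":15},
    {"tx":0.08,"ty":0,"tz":0,"ax":0,"ay":0,"az":0,"grip":15},
    {"tx":0.08,"ty":0,"tz":0,"ax":0,"ay":0,"az":0,"grip":15}
  ]
}}

```text
clock: 8.25
tcp_pos: [503.7, 349.9, 39.2]
tcp_rot: [2.193, -2.225, -0.011]
contact_force: [-2.3, 0.2, -1.9]
grip_width: 0.315
```

{"name": "apply_moves", "arguments": {
  "series": [
    {"tx":0.03,"ty":0,"tz":0,"ax":0,"ay":0,"az":0,"grip":15},
    {"tx":0.05,"ty":0,"tz":0,"ax":0,"ay":0,"az":0,"grip":15},
    {"tx":0.05,"ty":0,"tz":0,"ax":0,"ay":0,"az":0,"grip":15}
  ]
}}

```text
clock: 8.55
tcp_pos: [503.8, 350.0, 38.7]
tcp_rot: [2.191, -2.222, -0.015]
contact_force: [-5.2, -0.6, 0.9]
grip_width: 0.316
```

{"name": "apply_moves", "arguments": {
  "series": [
    {"tx":0.05,"ty":0,"tz":0,"ax":0,"ay":0,"az":0,"grip":15},
    {"tx":0.08,"ty":0,"tz":0,"ax":0,"ay":0,"az":0,"grip":15},
    {"tx":0.08,"ty":0,"tz":0,"ax":0,"ay":0,"az":0,"grip":15}
  ]
}}

```text
clock: 8.85
tcp_pos: [503.7, 350.1, 37.9]
tcp_rot: [2.189, -2.217, -0.021]
contact_force: [-9.0, -0.7, 2.0]
grip_width: 0.311
```

```bash
python3 - <<'E'
from h import *
c,w=shot("wrist","h_home")
cv2.imwrite("pics/h_crop.png",w[0:400,100:540])
E
```

```text
h_home t 8.85 tcp [503.7 350.1  37.9] [ 2.189 -2.217 -0.021] F [-9.  -0.7  2. ] g 27.4
```

View pics/h_crop.png

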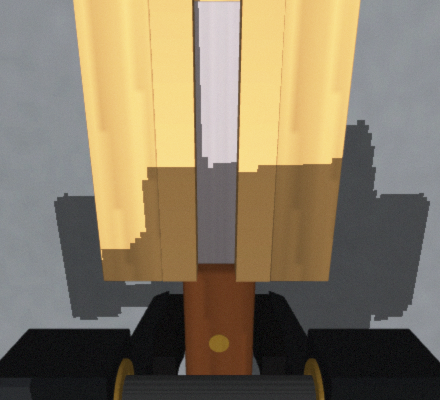

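Picture 10: the handle end is at the wood, the blade is centred in the gap, and the push force is 9 N, so it is home. Release, lift, and go over the plate.

{"name": "apply_moves", "arguments": {
  "series": [
    {"tx":0,"ty":0,"tz":0,"ax":0,"ay":0,"az":0,"grip":60},
    {"tx":0,"ty":0,"tz":0,"ax":0,"ay":0,"az":0,"grip":60},
    {"tx":0,"ty":0,"tz":0,"ax":0,"ay":0,"az":0,"grip":60},
    {"tx":0,"ty":0,"tz":0,"ax":0,"ay":0,"az":0,"grip":60}
  ]
}}

```text
clock: 9.3
tcp_pos: [504.5, 350.1, 38.3]
tcp_rot: [2.189, -2.218, -0.02]
contact_force: [0.0, -0.1, 0.2]
grip_width: 0.656
```

{"name": "apply_moves", "arguments": {
  "series": [
    {"tx":0,"ty":0,"tz":0.5,"ax":0,"ay":0,"az":0,"grip":70},
    {"tx":0,"ty":0,"tz":1.2,"ax":0,"ay":0,"az":0,"grip":70},
    {"tx":0,"ty":0,"tz":2.2,"ax":0,"ay":0,"az":0,"grip":70},
    {"tx":0,"ty":0,"tz":3.3,"ax":0,"ay":0,"az":0,"grip":70},
    {"tx":0,"ty":0,"tz":4.5,"ax":0,"ay":0,"az":0,"grip":70}
  ]
}}

```text
clock: 9.8
tcp_pos: [504.4, 349.4, 221.1]
tcp_rot: [2.188, -2.22, -0.019]
contact_force: [0.4, 1.0, -0.4]
grip_width: 0.798
```

```bash
python3 - <<'E'
from h import *
s=robot.read_state(); print(s["clock"],s["tcp_pos"],s["tcp_rot"],s["joint_positions"])
c,w=shot("wrist","i_rel")
hsv=cv2.cvtColor(w,cv2.COLOR_BGR2HSV); m=cv2.inRange(hsv,(5,150,40),(16,255,255)); m[330:]=0
cn=[k for k in cv2.findContours(m,0,2)[0] if cv2.contourArea(k)>300]
for k in cn: print(cv2.boundingRect(k),cv2.contourArea(k))
E
```

```text
9.8 [504.43992047 349.43618364 221.06908425] [ 2.18826615 -2.21967645 -0.01935537] [-1.24665315  0.65069015  0.85976533  1.66841284 -0.54444628  1.10781898
 -1.80773423]
i_rel t 9.8 tcp [504.4 349.4 221.1] [ 2.188 -2.22  -0.019] F [ 0.4  1.  -0.4] g 70.3
(300, 184, 33, 104) 2942.5
```

{"name": "apply_moves", "arguments": {
  "series": [
    {"tx":-0.2,"ty":-1.0,"tz":0.2,"ax":0,"ay":0,"az":0,"grip":80},
    {"tx":-0.4,"ty":-2.0,"tz":0.4,"ax":0,"ay":0,"az":0,"grip":80},
    {"tx":-0.6,"ty":-3.0,"tz":0.4,"ax":0,"ay":0,"az":0,"grip":80},
    {"tx":-0.8,"ty":-4.0,"tz":0.4,"ax":0,"ay":0,"az":0,"grip":80},
    {"tx":-0.8,"ty":-4.8,"tz":0.4,"ax":0,"ay":0,"az":0,"grip":80}
  ]
}}

```text
clock: 10.35
tcp_pos: [475.9, 156.1, 246.3]
tcp_rot: [2.194, -2.232, -0.018]
contact_force: [-0.2, 0.3, 0.4]
grip_width: 0.909
```

{"name": "apply_moves", "arguments": {
  "series": [
    {"tx":-0.2,"ty":-1.0,"tz":0,"ax":0,"ay":0,"az":-0.07,"grip":80},
    {"tx":-0.4,"ty":-2.0,"tz":0,"ax":0,"ay":0,"az":-0.07,"grip":80},
    {"tx":-0.6,"ty":-3.0,"tz":0,"ax":0,"ay":0,"az":-0.07,"grip":80},
    {"tx":-0.8,"ty":-4.0,"tz":0,"ax":0,"ay":0,"az":-0.07,"grip":80},
    {"tx":-0.8,"ty":-4.6,"tz":0,"ax":0,"ay":0,"az":-0.07,"grip":80}
  ]
}}

```text
clock: 10.85
tcp_pos: [442.6, -31.1, 247.3]
tcp_rot: [2.111, -2.313, -0.02]
contact_force: [0.5, 0.4, -0.4]
grip_width: 0.906
```

{"name": "apply_moves", "arguments": {
  "series": [
    {"tx":0,"ty":0,"tz":0,"ax":0,"ay":0,"az":0,"grip":80},
    {"tx":0,"ty":0,"tz":0,"ax":0,"ay":0,"az":0,"grip":80}
  ]
}}

```text
clock: 11.05
tcp_pos: [442.7, -31.7, 247.9]
tcp_rot: [2.109, -2.317, -0.02]
contact_force: [0.5, 0.8, 0.5]
grip_width: 0.907
```

```bash
cat >> h.py <<'E'
from scipy.spatial.transform import Rotation as R
def turn(yaw_deg):  # world rotvec from present pose to tool down with jaw yaw
    s=robot.read_state(); y=np.radians(yaw_deg)
    D=np.array([[np.cos(y),np.sin(y),0],[np.sin(y),-np.cos(y),0],[0,0,-1]])
    return (R.from_matrix(D)*R.from_rotvec(s["tcp_rot"]).inv()).as_rotvec()
def go(x,y,z,yaw):
    s=robot.read_state(); p=np.asarray(s["tcp_pos"]); print("t",round(float(s["clock"]),2),"tcp",np.round(p,1),"shift/40",np.round((np.array([x,y,z])-p)/40,3),"turn",np.round(turn(yaw),3),"q",np.round(s["joint_positions"],2))
E
python3 - <<'E'
from h import *
c,im=shot("wrist","j_blocks"); go(450,-28,60,-94.8)
E
```

```text
j_blocks t 11.05 tcp [442.7 -31.7 247.9] [ 2.109 -2.317 -0.02 ] F [0.5 0.8 0.5] g 79.9
t 11.1 tcp [442.9 -30.6 247.7] shift/40 [ 0.178  0.066 -4.692] turn [-0.004 -0.015  0.008] q [-0.93  0.3   1.08  2.08 -0.32  0.96 -1.34]
```

View pics/j_blocks.png

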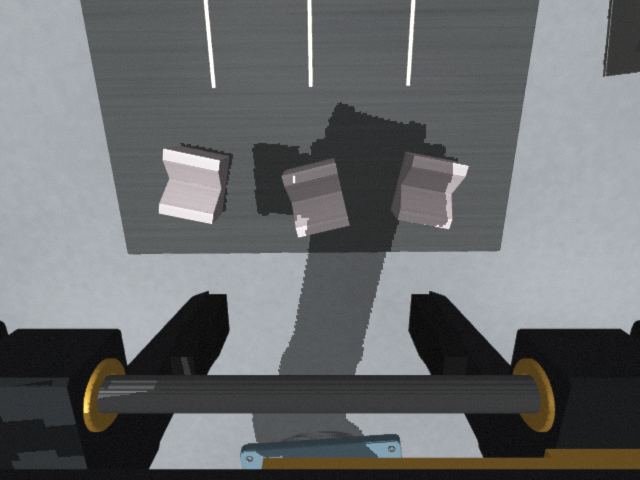

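Picture 11: three blocks at about (195,185), (317,197) and (430,190), with the scribed lines at columns 210, 310 and 411 above them. Joint 3 has crept to 1.08 (limit 1.26), so I'll turn the tool back half a turn (same grasp) to unwind it. First, the block poses.

```bash
python3 - <<'E'
from h import *
c,im=load("j_blocks"); g=cv2.GaussianBlur(cv2.cvtColor(im,cv2.COLOR_BGR2GRAY),(3,3),0)
for v in (165,185,205): print(v,[int(k) for k in g[v,150:480:6]])
for n,(a,b) in {"L":(140,248),"M":(265,365),"R":(375,480)}.items():
    roi=g[130:245,a:b]; m=(roi>102).astype(np.uint8)*255
    m=cv2.morphologyEx(m,cv2.MORPH_OPEN,np.ones((5,5)))
    cn=max(cv2.findContours(m,0,2)[0],key=cv2.contourArea)+[a,130]
    ap=cv2.approxPolyDP(cv2.convexHull(cn),3,True)[:,0]; P=ray(c,ap,58)[:,:2]
    print(n,ap.tolist(),np.round(P).astype(int).tolist())
E
```

```text
165 [93, 93, 95, 177, 176, 180, 194, 222, 238, 239, 239, 239, 70, 56, 93, 94, 94, 94, 46, 46, 46, 48, 47, 46, 47, 54, 79, 86, 90, 112, 125, 75, 46, 46, 47, 47, 45, 47, 46, 46, 47, 47, 64, 73, 121, 121, 121, 120, 120, 120, 122, 232, 208, 125, 94]
185 [93, 91, 92, 185, 188, 186, 189, 191, 191, 187, 183, 183, 77, 91, 95, 94, 94, 95, 47, 48, 46, 46, 50, 106, 93, 92, 90, 92, 94, 94, 95, 93, 49, 48, 47, 47, 47, 48, 47, 48, 47, 57, 106, 98, 94, 93, 95, 94, 97, 95, 182, 177, 94, 93, 96]
205 [95, 95, 235, 221, 197, 191, 192, 195, 195, 194, 194, 107, 65, 93, 94, 93, 91, 90, 46, 44, 45, 46, 47, 46, 113, 114, 115, 117, 117, 118, 117, 118, 118, 46, 47, 46, 46, 46, 46, 47, 48, 76, 116, 119, 117, 118, 118, 119, 119, 120, 186, 91, 93, 93, 92]
L [[162, 148], [219, 159], [220, 193], [212, 224], [158, 214]] [[509, 100], [495, 52], [464, 56], [436, 69], [450, 117]]
M [[340, 192], [347, 224], [297, 237], [293, 202]] [[455, -53], [424, -57], [416, -9], [450, -9]]
R [[414, 156], [468, 165], [449, 229], [399, 219], [402, 186]] [[481, -120], [469, -168], [411, -152], [425, -106], [455, -109]]
```

{"name": "apply_moves", "arguments": {
  "series": [
    {"tx":0,"ty":0,"tz":0,"ax":0,"ay":0,"az":0.15,"grip":80},
    {"tx":0,"ty":0,"tz":0,"ax":0,"ay":0,"az":0.3,"grip":80},
    {"tx":0,"ty":0,"tz":0,"ax":0,"ay":0,"az":0.45,"grip":80},
    {"tx":0,"ty":0,"tz":0,"ax":0,"ay":0,"az":0.6,"grip":80},
    {"tx":0,"ty":0,"tz":0,"ax":0,"ay":0,"az":0.75,"grip":80}
  ]
}}

```text
clock: 11.6
tcp_pos: [443.2, -29.0, 247.8]
tcp_rot: [2.815, -1.366, -0.014]
contact_force: [-0.1, -0.0, -0.4]
grip_width: 0.908
```

{"name": "apply_moves", "arguments": {
  "series": [
    {"tx":0,"ty":0,"tz":0,"ax":0,"ay":0,"az":0.15,"grip":80},
    {"tx":0,"ty":0,"tz":0,"ax":0,"ay":0,"az":0.3,"grip":80},
    {"tx":0,"ty":0,"tz":0,"ax":0,"ay":0,"az":0.45,"grip":80},
    {"tx":0,"ty":0,"tz":0,"ax":0,"ay":0,"az":0.6,"grip":80},
    {"tx":0,"ty":0,"tz":0,"ax":0,"ay":0,"az":0.75,"grip":80}
  ]
}}

```text
clock: 12.1
tcp_pos: [443.5, -27.3, 247.9]
tcp_rot: [3.118, -0.24, -0.006]
contact_force: [0.3, -0.1, -0.8]
grip_width: 0.914
```

```bash
python3 - <<'E'
from h import *
go(450,-28,245,85.2)
E
```

```text
t 12.1 tcp [443.5 -27.3 247.9] shift/40 [ 0.164 -0.017 -0.072] turn [0.015 0.008 1.64 ] q [-0.7   0.2   0.74  2.08 -0.15  0.93 -0.03]
```

Block poses (edge lengths check at 48–50 and 58–61 mm):
- **L:** (472.5, 84.5), yaw -16°
- **M:** (449.6, -28), yaw +9.5°
- **R:** (446.5, -136.5), yaw -15.5°

Stations, from the lines and the fence: (636.5, 48.7), (629, -41) and (621.5, -130.7), yaw -4.8°.

{"name": "apply_moves", "arguments": {
  "series": [
    {"tx":0.3,"ty":1.0,"tz":-0.5,"ax":0.01,"ay":0.005,"az":0.145,"grip":80},
    {"tx":0.6,"ty":1.8,"tz":-1.0,"ax":0.01,"ay":0.005,"az":0.29,"grip":80},
    {"tx":0.7,"ty":2.5,"tz":-1.5,"ax":0.01,"ay":0.005,"az":0.43,"grip":80},
    {"tx":0.725,"ty":2.8,"tz":-2.0,"ax":0.01,"ay":0.005,"az":0.58,"grip":80},
    {"tx":0.725,"ty":2.8,"tz":-2.5,"ax":0.01,"ay":0.005,"az":0.72,"grip":80}
  ]
}}

```text
clock: 12.6
tcp_pos: [472.5, 89.0, 146.8]
tcp_rot: [3.006, 0.896, -0.006]
contact_force: [0.5, -0.5, 0.6]
grip_width: 0.91
```

{"name": "apply_moves", "arguments": {
  "series": [
    {"tx":0,"ty":0,"tz":-0.4,"ax":0,"ay":0,"az":0.145,"grip":80},
    {"tx":0,"ty":0,"tz":-0.8,"ax":0,"ay":0,"az":0.29,"grip":80},
    {"tx":0,"ty":0,"tz":-1.2,"ax":0,"ay":0,"az":0.43,"grip":80},
    {"tx":0,"ty":0,"tz":-1.5,"ax":0,"ay":0,"az":0.58,"grip":80},
    {"tx":0,"ty":0,"tz":-1.5,"ax":0,"ay":0,"az":0.72,"grip":80}
  ]
}}

```text
clock: 13.1
tcp_pos: [471.2, 90.6, 85.3]
tcp_rot: [2.49, 1.908, -0.007]
contact_force: [-0.6, -0.1, 0.4]
grip_width: 0.909
```

{"name": "apply_moves", "arguments": {
  "series": [
    {"tx":0,"ty":0,"tz":0,"ax":0,"ay":0,"az":0,"grip":80}
  ]
}}

```text
clock: 13.2
tcp_pos: [471.1, 92.0, 85.0]
tcp_rot: [2.488, 1.913, -0.007]
contact_force: [0.4, -0.4, 0.2]
grip_width: 0.907
```

```bash
python3 - <<'E'
from h import *
go(472.5,84.5,24,73.9)
E
```

```text
t 13.2 tcp [471.1  92.   85. ] shift/40 [ 0.035 -0.186 -1.526] turn [ 0.005 -0.001 -0.021] q [-0.45  0.51  0.2   2.09 -0.18  0.56  1.19]
```

{"name": "apply_moves", "arguments": {
  "series": [
    {"tx":0.035,"ty":-0.18,"tz":-0.3,"ax":0,"ay":0,"az":-0.02,"grip":80},
    {"tx":0.035,"ty":-0.18,"tz":-0.8,"ax":0,"ay":0,"az":-0.02,"grip":80},
    {"tx":0.035,"ty":-0.18,"tz":-1.3,"ax":0,"ay":0,"az":-0.02,"grip":80},
    {"tx":0.035,"ty":-0.18,"tz":-1.52,"ax":0,"ay":0,"az":-0.02,"grip":80},
    {"tx":0.035,"ty":-0.18,"tz":-1.52,"ax":0,"ay":0,"az":-0.02,"grip":80}
  ]
}}

```text
clock: 13.7
tcp_pos: [471.6, 84.6, 23.0]
tcp_rot: [2.509, 1.886, -0.011]
contact_force: [-0.1, -0.8, -0.4]
grip_width: 0.908
```

{"name": "apply_moves", "arguments": {
  "series": [
    {"tx":0,"ty":0,"tz":0,"ax":0,"ay":0,"az":0,"grip":40},
    {"tx":0,"ty":0,"tz":0,"ax":0,"ay":0,"az":0,"grip":40},
    {"tx":0,"ty":0,"tz":0,"ax":0,"ay":0,"az":0,"grip":40},
    {"tx":0,"ty":0,"tz":0,"ax":0,"ay":0,"az":0,"grip":40},
    {"tx":0,"ty":0,"tz":0,"ax":0,"ay":0,"az":0,"grip":40}
  ],
  "grip_force": 18
}}

```text
clock: 14.2
tcp_pos: [472.1, 84.8, 23.5]
tcp_rot: [2.509, 1.886, -0.009]
contact_force: [-0.9, -0.3, 3.9]
grip_width: 0.567
```

```bash
python3 - <<'E'
from h import *
go(600,51.9,24,85.2)
E
```

```text
t 14.2 tcp [472.1  84.8  23.5] shift/40 [ 3.198 -0.823  0.012] turn [ 0.006 -0.002  0.198] q [-0.41  0.63  0.16  2.1  -0.22  0.43  1.22]
```

{"name": "apply_moves", "arguments": {
  "series": [
    {"tx":0.3,"ty":-0.08,"tz":0,"ax":0,"ay":0,"az":0.03,"grip":40},
    {"tx":0.65,"ty":-0.16,"tz":0,"ax":0,"ay":0,"az":0.06,"grip":40},
    {"tx":1.0,"ty":-0.25,"tz":0,"ax":0,"ay":0,"az":0.08,"grip":40},
    {"tx":1.3,"ty":-0.33,"tz":0,"ax":0,"ay":0,"az":0.1,"grip":40},
    {"tx":1.6,"ty":-0.41,"tz":0,"ax":0,"ay":0,"az":0.12,"grip":40}
  ]
}}

```text
clock: 14.7
tcp_pos: [535.4, 68.4, 23.4]
tcp_rot: [2.391, 2.035, -0.012]
contact_force: [-3.9, 1.3, 4.6]
grip_width: 0.563
```

{"name": "apply_moves", "arguments": {
  "series": [
    {"tx":0.35,"ty":-0.08,"tz":0,"ax":0,"ay":0,"az":0.02,"grip":40},
    {"tx":0.7,"ty":-0.16,"tz":0,"ax":0,"ay":0,"az":0.04,"grip":40},
    {"tx":1.05,"ty":-0.25,"tz":0,"ax":0,"ay":0,"az":0.06,"grip":40},
    {"tx":1.4,"ty":-0.35,"tz":0,"ax":0,"ay":0,"az":0.08,"grip":40},
    {"tx":1.6,"ty":-0.41,"tz":0,"ax":0,"ay":0,"az":0.08,"grip":40}
  ]
}}

```text
clock: 15.2
tcp_pos: [600.3, 51.6, 23.5]
tcp_rot: [2.307, 2.13, -0.012]
contact_force: [-5.4, 1.5, 7.5]
grip_width: 0.562
```

```bash
python3 - <<'E'
from h import *
go(636.5,48.7,24,85.2); s=robot.read_state(); print(s["contact_force"],s["grip_width"]*88.1)
E
```

```text
t 15.2 tcp [600.3  51.6  23.5] shift/40 [ 0.905 -0.073  0.013] turn [ 0.006 -0.004 -0.004] q [-0.25  0.76  0.12  1.78 -0.14  0.62  1.44]
[-5.41969915  1.54310564  7.54307601] 49.5164854036888
```

{"name": "apply_moves", "arguments": {
  "series": [
    {"tx":0.3,"ty":-0.02,"tz":0.01,"ax":0.006,"ay":0,"az":0,"grip":40},
    {"tx":0.6,"ty":-0.045,"tz":0.01,"ax":0.006,"ay":0,"az":0,"grip":40},
    {"tx":0.75,"ty":-0.06,"tz":0.01,"ax":0.006,"ay":0,"az":0,"grip":40},
    {"tx":0.85,"ty":-0.07,"tz":0.01,"ax":0.006,"ay":0,"az":0,"grip":40},
    {"tx":0.95,"ty":-0.08,"tz":0.01,"ax":0.006,"ay":0,"az":0,"grip":40}
  ]
}}

```text
clock: 15.7
tcp_pos: [636.1, 48.4, 23.5]
tcp_rot: [-2.304, -2.127, 0.011]
contact_force: [-14.5, 0.8, 13.7]
grip_width: 0.568
```

{"name": "apply_moves", "arguments": {
  "series": [
    {"tx":0.05,"ty":0,"tz":0,"ax":0,"ay":0,"az":0,"grip":40},
    {"tx":0.1,"ty":0,"tz":0,"ax":0,"ay":0,"az":0,"grip":40},
    {"tx":0.1,"ty":0,"tz":0,"ax":0,"ay":0,"az":0,"grip":40}
  ]
}}

```text
clock: 16.0
tcp_pos: [636.3, 48.4, 23.4]
tcp_rot: [-2.3, -2.123, 0.021]
contact_force: [-13.5, -0.4, 11.4]
grip_width: 0.566
```

```bash
python3 - <<'E'
from h import *
go(636.5,48.7,24,85.2); s=robot.read_state(); print(s["contact_force"],s["wrist_torque"],s["grip_width"]*88.1)
E
```

```text
t 16.0 tcp [636.3  48.4  23.4] shift/40 [0.005 0.008 0.016] turn [ 0.001 -0.017 -0.004] q [-0.23  0.81  0.12  1.67 -0.14  0.69  1.46]
[-13.46074489  -0.41034517  11.4183539 ] [-0.16243047  2.59390359 -0.05623025] 49.89485825758122
```

{"name": "apply_moves", "arguments": {
  "series": [
    {"tx":0,"ty":0,"tz":0,"ax":0,"ay":0,"az":0,"grip":68},
    {"tx":0,"ty":0,"tz":0,"ax":0,"ay":0,"az":0,"grip":68},
    {"tx":0,"ty":0,"tz":0,"ax":0,"ay":0,"az":0,"grip":68}
  ]
}}

```text
clock: 16.3
tcp_pos: [637.1, 48.5, 23.5]
tcp_rot: [-2.301, -2.124, 0.019]
contact_force: [-0.6, 0.1, -0.1]
grip_width: 0.769
```

{"name": "apply_moves", "arguments": {
  "series": [
    {"tx":0,"ty":0,"tz":0.4,"ax":0,"ay":-0.017,"az":0,"grip":68},
    {"tx":0,"ty":0,"tz":1.0,"ax":0,"ay":-0.017,"az":0,"grip":68},
    {"tx":-0.2,"ty":-0.1,"tz":1.8,"ax":0,"ay":-0.017,"az":0,"grip":80},
    {"tx":-1.0,"ty":-0.4,"tz":2.0,"ax":0,"ay":-0.017,"az":0.05,"grip":80},
    {"tx":-2.0,"ty":-0.8,"tz":2.0,"ax":0,"ay":-0.017,"az":0.1,"grip":80}
  ]
}}

```text
clock: 16.8
tcp_pos: [559.4, 17.1, 105.6]
tcp_rot: [2.191, 2.243, 0.008]
contact_force: [0.5, -0.9, -0.4]
grip_width: 0.906
```

{"name": "apply_moves", "arguments": {
  "series": [
    {"tx":-0.9,"ty":-0.4,"tz":0,"ax":0,"ay":0,"az":0.05,"grip":80},
    {"tx":-1.8,"ty":-0.7,"tz":0,"ax":0,"ay":0,"az":0.1,"grip":80},
    {"tx":-2.5,"ty":-1.1,"tz":-0.2,"ax":0,"ay":0,"az":0.15,"grip":80},
    {"tx":-2.67,"ty":-1.1,"tz":-0.5,"ax":0,"ay":0,"az":0.15,"grip":80},
    {"tx":-2.67,"ty":-1.1,"tz":-0.6,"ax":0,"ay":0,"az":0.15,"grip":80}
  ]
}}

```text
clock: 17.3
tcp_pos: [451.5, -27.5, 81.1]
tcp_rot: [2.019, 2.4, 0.008]
contact_force: [0.9, 0.2, -0.0]
grip_width: 0.908
```

```bash
python3 - <<'E'
from h import *
go(449.6,-28,24,99.5); shot("wrist","k")
E
```

```text
t 17.3 tcp [451.5 -27.5  81.1] shift/40 [-0.048 -0.013 -1.428] turn [-0.     0.007 -0.007] q [-0.09  0.47  0.07  2.16 -0.06  0.5   1.76]
k t 17.3 tcp [451.5 -27.5  81.1] [2.019 2.4   0.008] F [ 0.9  0.2 -0. ] g 80.0
```

{"name": "apply_moves", "arguments": {
  "series": [
    {"tx":-0.04,"ty":-0.01,"tz":-0.3,"ax":0,"ay":0.007,"az":-0.007,"grip":80},
    {"tx":-0.04,"ty":-0.01,"tz":-0.8,"ax":0,"ay":0.007,"az":-0.007,"grip":80},
    {"tx":-0.04,"ty":-0.01,"tz":-1.3,"ax":0,"ay":0.007,"az":-0.007,"grip":80},
    {"tx":-0.04,"ty":-0.01,"tz":-1.42,"ax":0,"ay":0.007,"az":-0.007,"grip":80},
    {"tx":-0.04,"ty":-0.01,"tz":-1.42,"ax":0,"ay":0.007,"az":-0.007,"grip":80}
  ]
}}

```text
clock: 17.85
tcp_pos: [451.2, -27.1, 23.5]
tcp_rot: [-2.029, -2.398, -0.001]
contact_force: [-0.3, 0.5, 0.6]
grip_width: 0.908
```

{"name": "apply_moves", "arguments": {
  "series": [
    {"tx":0,"ty":0,"tz":0,"ax":0,"ay":0,"az":0,"grip":40},
    {"tx":0,"ty":0,"tz":0,"ax":0,"ay":0,"az":0,"grip":40},
    {"tx":0,"ty":0,"tz":0,"ax":0,"ay":0,"az":0,"grip":40},
    {"tx":0,"ty":0,"tz":0,"ax":0,"ay":0,"az":0,"grip":40},
    {"tx":0,"ty":0,"tz":0,"ax":0,"ay":0,"az":0,"grip":40}
  ],
  "grip_force": 18
}}

```text
clock: 18.35
tcp_pos: [451.9, -27.5, 24.0]
tcp_rot: [2.029, 2.397, 0.002]
contact_force: [0.7, -2.0, 5.1]
grip_width: 0.567
```

```bash
python3 - <<'E'
from h import *
go(590,-37.7,24,85.2)
E
```

```text
t 18.35 tcp [451.9 -27.5  24. ] shift/40 [ 3.453 -0.255 -0.   ] turn [-0.     0.001 -0.25 ] q [-0.08  0.6   0.05  2.16 -0.08  0.38  1.77]
```

{"name": "apply_moves", "arguments": {
  "series": [
    {"tx":0.3,"ty":-0.03,"tz":0,"ax":0,"ay":0,"az":-0.03,"grip":40},
    {"tx":0.65,"ty":-0.05,"tz":0,"ax":0,"ay":0,"az":-0.06,"grip":40},
    {"tx":1.0,"ty":-0.08,"tz":0,"ax":0,"ay":0,"az":-0.09,"grip":40},
    {"tx":1.35,"ty":-0.11,"tz":0,"ax":0,"ay":0,"az":-0.12,"grip":40},
    {"tx":1.7,"ty":-0.13,"tz":0,"ax":0,"ay":0,"az":-0.15,"grip":40}
  ]
}}

```text
clock: 18.85
tcp_pos: [516.3, -32.5, 23.8]
tcp_rot: [-2.201, -2.234, 0.007]
contact_force: [-8.6, 0.8, 12.3]
grip_width: 0.564
```

{"name": "apply_moves", "arguments": {
  "series": [
    {"tx":0.35,"ty":-0.03,"tz":0,"ax":0,"ay":0,"az":-0.03,"grip":40},
    {"tx":0.7,"ty":-0.05,"tz":0,"ax":0,"ay":0,"az":-0.06,"grip":40},
    {"tx":1.05,"ty":-0.08,"tz":0,"ax":0,"ay":0,"az":-0.09,"grip":40},
    {"tx":1.4,"ty":-0.11,"tz":0,"ax":0,"ay":0,"az":-0.1,"grip":40},
    {"tx":1.75,"ty":-0.13,"tz":0,"ax":0,"ay":0,"az":-0.1,"grip":40}
  ]
}}

```text
clock: 19.35
tcp_pos: [583.3, -37.3, 23.7]
tcp_rot: [-2.307, -2.117, 0.013]
contact_force: [-8.9, 0.3, 10.3]
grip_width: 0.564
```

```bash
python3 - <<'E'
from h import *
go(629,-41.0,24,85.2); s=robot.read_state(); print(s["contact_force"],s["grip_width"]*88.1)
E
```

```text
t 19.35 tcp [583.3 -37.3  23.7] shift/40 [ 1.141 -0.092  0.006] turn [-0.002 -0.014  0.002] q [-0.11  0.74  0.13  1.82 -0.16  0.6   1.6 ]
[-8.94308133  0.28289197 10.29322352] 49.68308626655824
```

{"name": "apply_moves", "arguments": {
  "series": [
    {"tx":0.35,"ty":-0.03,"tz":0.02,"ax":0,"ay":-0.01,"az":0,"grip":40},
    {"tx":0.7,"ty":-0.055,"tz":0.02,"ax":0,"ay":-0.01,"az":0,"grip":40},
    {"tx":0.95,"ty":-0.075,"tz":0.02,"ax":0,"ay":-0.01,"az":0,"grip":40},
    {"tx":1.1,"ty":-0.09,"tz":0.02,"ax":0,"ay":-0.01,"az":0,"grip":40},
    {"tx":1.2,"ty":-0.09,"tz":0.02,"ax":0,"ay":-0.01,"az":0,"grip":40}
  ]
}}

```text
clock: 19.85
tcp_pos: [631.3, -41.0, 24.1]
tcp_rot: [-2.311, -2.121, 0.003]
contact_force: [-1.3, 0.2, -4.2]
grip_width: 0.568
```

{"name": "apply_moves", "arguments": {
  "series": [
    {"tx":0.05,"ty":0,"tz":0,"ax":0,"ay":0,"az":0,"grip":40},
    {"tx":0.1,"ty":0,"tz":0,"ax":0,"ay":0,"az":0,"grip":40},
    {"tx":0.1,"ty":0,"tz":0,"ax":0,"ay":0,"az":0,"grip":40}
  ]
}}

```text
clock: 20.15
tcp_pos: [632.5, -40.9, 23.8]
tcp_rot: [-2.308, -2.118, 0.009]
contact_force: [-7.8, 0.3, 3.2]
grip_width: 0.562
```

```bash
python3 - <<'E'
from h import *
go(629,-41,24,85.2); s=robot.read_state(); print(s["contact_force"],s["grip_width"]*88.1)
E
```

```text
t 20.15 tcp [632.5 -40.9  23.8] shift/40 [-0.087 -0.001  0.005] turn [-0.003 -0.01   0.002] q [-0.1   0.8   0.13  1.69 -0.16  0.68  1.6 ]
[-7.7996389   0.26380476  3.2084906 ] 49.554928088046644
```

{"name": "apply_moves", "arguments": {
  "series": [
    {"tx":0.06,"ty":0,"tz":0,"ax":0,"ay":0,"az":0,"grip":40},
    {"tx":0.12,"ty":0,"tz":0,"ax":0,"ay":0,"az":0,"grip":40},
    {"tx":0.12,"ty":0,"tz":0,"ax":0,"ay":0,"az":0,"grip":40}
  ]
}}

```text
clock: 20.45
tcp_pos: [632.6, -40.9, 23.8]
tcp_rot: [-2.303, -2.113, 0.02]
contact_force: [-13.6, -0.0, 11.1]
grip_width: 0.565
```

```bash
python3 - <<'E'
from h import *
go(629,-41,24,85.2); c,im=shot("wrist","l"); g=cv2.cvtColor(im,cv2.COLOR_BGR2GRAY)
E
```

```text
t 20.45 tcp [632.6 -40.9  23.8] shift/40 [-0.091 -0.002  0.006] turn [-0.003 -0.02   0.002] q [-0.1   0.8   0.13  1.68 -0.16  0.69  1.6 ]
l t 20.45 tcp [632.6 -40.9  23.8] [-2.303 -2.113  0.02 ] F [-13.6  -0.   11.1] g 49.8
```

{"name": "apply_moves", "arguments": {
  "series": [
    {"tx":0,"ty":0,"tz":0,"ax":0,"ay":0,"az":0,"grip":64},
    {"tx":0,"ty":0,"tz":0,"ax":0,"ay":0,"az":0,"grip":64},
    {"tx":0,"ty":0,"tz":0,"ax":0,"ay":0,"az":0,"grip":64}
  ]
}}

```text
clock: 20.8
tcp_pos: [633.6, -40.9, 24.2]
tcp_rot: [-2.304, -2.114, 0.017]
contact_force: [0.4, 0.1, -0.7]
grip_width: 0.728
```

{"name": "apply_moves", "arguments": {
  "series": [
    {"tx":0,"ty":0,"tz":0.4,"ax":0,"ay":-0.017,"az":0,"grip":64},
    {"tx":0,"ty":0,"tz":1.0,"ax":0,"ay":-0.017,"az":0,"grip":64},
    {"tx":-0.2,"ty":-0.1,"tz":1.8,"ax":0,"ay":-0.017,"az":0,"grip":80},
    {"tx":-1.0,"ty":-0.5,"tz":2.0,"ax":0,"ay":-0.017,"az":-0.05,"grip":80},
    {"tx":-2.0,"ty":-1.0,"tz":2.0,"ax":0,"ay":-0.017,"az":-0.1,"grip":80}
  ]
}}

```text
clock: 21.3
tcp_pos: [556.3, -80.5, 106.4]
tcp_rot: [2.417, 2.005, 0.012]
contact_force: [-0.7, -0.8, -1.0]
grip_width: 0.907
```

{"name": "apply_moves", "arguments": {
  "series": [
    {"tx":-0.9,"ty":-0.5,"tz":0,"ax":0,"ay":0,"az":-0.05,"grip":80},
    {"tx":-1.8,"ty":-1.0,"tz":0,"ax":0,"ay":0,"az":-0.087,"grip":80},
    {"tx":-2.5,"ty":-1.3,"tz":-0.2,"ax":0,"ay":0,"az":-0.087,"grip":80},
    {"tx":-2.65,"ty":-1.39,"tz":-0.5,"ax":0,"ay":0,"az":-0.087,"grip":80},
    {"tx":-2.65,"ty":-1.39,"tz":-0.6,"ax":0,"ay":0,"az":-0.087,"grip":80}
  ]
}}

```text
clock: 21.8
tcp_pos: [449.2, -136.9, 82.1]
tcp_rot: [2.504, 1.895, 0.011]
contact_force: [0.4, -0.5, 1.1]
grip_width: 0.907
```

```bash
python3 - <<'E'
from h import *
go(446.5,-136.5,24,74.5)
E
```

```text
t 21.8 tcp [ 449.2 -136.9   82.1] shift/40 [-0.069  0.011 -1.452] turn [-0.003  0.006  0.004] q [ 0.05  0.5   0.18  2.12 -0.18  0.53  1.67]
```

{"name": "apply_moves", "arguments": {
  "series": [
    {"tx":-0.1,"ty":0.01,"tz":-0.3,"ax":0,"ay":0.006,"az":0,"grip":80},
    {"tx":-0.1,"ty":0.01,"tz":-0.8,"ax":0,"ay":0.006,"az":0,"grip":80},
    {"tx":-0.1,"ty":0.01,"tz":-1.3,"ax":0,"ay":0.006,"az":0,"grip":80},
    {"tx":-0.1,"ty":0.01,"tz":-1.43,"ax":0,"ay":0.006,"az":0,"grip":80},
    {"tx":-0.1,"ty":0.01,"tz":-1.43,"ax":0,"ay":0.006,"az":0,"grip":80}
  ]
}}

```text
clock: 22.3
tcp_pos: [445.4, -136.1, 24.2]
tcp_rot: [-2.501, -1.895, -0.003]
contact_force: [-1.0, 0.1, 0.4]
grip_width: 0.909
```

{"name": "apply_moves", "arguments": {
  "series": [
    {"tx":0,"ty":0,"tz":0,"ax":0,"ay":0,"az":0,"grip":40},
    {"tx":0,"ty":0,"tz":0,"ax":0,"ay":0,"az":0,"grip":40},
    {"tx":0,"ty":0,"tz":0,"ax":0,"ay":0,"az":0,"grip":40},
    {"tx":0,"ty":0,"tz":0,"ax":0,"ay":0,"az":0,"grip":40},
    {"tx":0,"ty":0,"tz":0,"ax":0,"ay":0,"az":0,"grip":40}
  ],
  "grip_force": 18
}}

```text
clock: 22.8
tcp_pos: [445.9, -135.8, 24.7]
tcp_rot: [-2.501, -1.896, -0.004]
contact_force: [-0.8, 1.6, 5.7]
grip_width: 0.563
```

```bash
python3 - <<'E'
from h import *
go(580,-127.3,24,85.2)
E
```

```text
t 22.8 tcp [ 445.9 -135.8   24.7] shift/40 [ 3.353  0.212 -0.017] turn [-0.004 -0.     0.19 ] q [ 0.09  0.61  0.14  2.13 -0.22  0.41  1.7 ]
```

{"name": "apply_moves", "arguments": {
  "series": [
    {"tx":0.3,"ty":0.02,"tz":0.01,"ax":0,"ay":0,"az":0.03,"grip":40},
    {"tx":0.65,"ty":0.04,"tz":0.01,"ax":0,"ay":0,"az":0.06,"grip":40},
    {"tx":1.0,"ty":0.06,"tz":0.01,"ax":0,"ay":0,"az":0.08,"grip":40},
    {"tx":1.35,"ty":0.08,"tz":0.01,"ax":0,"ay":0,"az":0.1,"grip":40},
    {"tx":1.7,"ty":0.1,"tz":0.01,"ax":0,"ay":0,"az":0.12,"grip":40}
  ]
}}

```text
clock: 23.3
tcp_pos: [511.4, -132.1, 24.7]
tcp_rot: [-2.38, -2.04, 0.003]
contact_force: [-6.0, -0.2, 5.4]
grip_width: 0.564
```

{"name": "apply_moves", "arguments": {
  "series": [
    {"tx":0.35,"ty":0.02,"tz":0.01,"ax":0,"ay":0,"az":0.02,"grip":40},
    {"tx":0.7,"ty":0.04,"tz":0.01,"ax":0,"ay":0,"az":0.04,"grip":40},
    {"tx":1.05,"ty":0.06,"tz":0.01,"ax":0,"ay":0,"az":0.06,"grip":40},
    {"tx":1.4,"ty":0.09,"tz":0.01,"ax":0,"ay":0,"az":0.07,"grip":40},
    {"tx":1.65,"ty":0.11,"tz":0.01,"ax":0,"ay":0,"az":0.07,"grip":40}
  ]
}}

```text
clock: 23.8
tcp_pos: [576.4, -128.1, 24.7]
tcp_rot: [-2.306, -2.12, 0.007]
contact_force: [-5.4, -0.5, 3.9]
grip_width: 0.564
```

```bash
python3 - <<'E'
from h import *
go(621.5,-130.7,24,85.2); s=robot.read_state(); print(s["contact_force"],s["grip_width"]*88.1)
E
```

```text
t 23.8 tcp [ 576.4 -128.1   24.7] shift/40 [ 1.128 -0.066 -0.017] turn [-0.004 -0.009 -0.   ] q [ 0.05  0.74  0.12  1.81 -0.15  0.61  1.76]
[-5.36203269 -0.45073458  3.9347795 ] 49.69977409847703
```

{"name": "apply_moves", "arguments": {
  "series": [
    {"tx":0.35,"ty":-0.015,"tz":0.01,"ax":0,"ay":-0.01,"az":0,"grip":40},
    {"tx":0.7,"ty":-0.035,"tz":0.01,"ax":0,"ay":-0.01,"az":0,"grip":40},
    {"tx":0.9,"ty":-0.05,"tz":0.01,"ax":0,"ay":-0.01,"az":0,"grip":40},
    {"tx":1.05,"ty":-0.065,"tz":0.01,"ax":0,"ay":-0.01,"az":0,"grip":40},
    {"tx":1.15,"ty":-0.07,"tz":0.01,"ax":0,"ay":-0.01,"az":0,"grip":40}
  ]
}}

```text
clock: 24.3
tcp_pos: [621.0, -130.8, 24.7]
tcp_rot: [-2.309, -2.123, -0.001]
contact_force: [-15.2, 1.9, 13.5]
grip_width: 0.563
```

{"name": "apply_moves", "arguments": {
  "series": [
    {"tx":0.06,"ty":0,"tz":0,"ax":0,"ay":0,"az":0,"grip":40},
    {"tx":0.12,"ty":0,"tz":0,"ax":0,"ay":0,"az":0,"grip":40},
    {"tx":0.12,"ty":0,"tz":0,"ax":0,"ay":0,"az":0,"grip":40}
  ]
}}

```text
clock: 24.6
tcp_pos: [621.3, -130.8, 24.5]
tcp_rot: [-2.304, -2.117, 0.008]
contact_force: [-14.4, 1.8, 13.6]
grip_width: 0.567
```

```bash
python3 - <<'E'
from h import *
go(621.5,-130.7,24,85.2); s=robot.read_state(); print(s["contact_force"],s["grip_width"]*88.1)
E
```

```text
t 24.6 tcp [ 621.3 -130.8   24.5] shift/40 [ 0.006  0.003 -0.013] turn [-0.006 -0.012  0.001] q [ 0.05  0.8   0.13  1.68 -0.15  0.68  1.75]
[-14.37599885   1.77451425  13.61688401] 49.962033981024845
```

{"name": "apply_moves", "arguments": {
  "series": [
    {"tx":0,"ty":0,"tz":0,"ax":0,"ay":0,"az":0,"grip":64},
    {"tx":0,"ty":0,"tz":0,"ax":0,"ay":0,"az":0,"grip":64},
    {"tx":0,"ty":0,"tz":0,"ax":0,"ay":0,"az":0,"grip":64}
  ]
}}

```text
clock: 24.9
tcp_pos: [622.4, -130.8, 24.8]
tcp_rot: [-2.305, -2.119, 0.006]
contact_force: [-0.6, 0.3, -0.7]
grip_width: 0.724
```

{"name": "apply_moves", "arguments": {
  "series": [
    {"tx":0,"ty":0,"tz":0.4,"ax":0,"ay":-0.012,"az":0,"grip":64},
    {"tx":0,"ty":0,"tz":1.0,"ax":0,"ay":-0.012,"az":0,"grip":64},
    {"tx":0,"ty":0,"tz":2.0,"ax":0,"ay":-0.012,"az":0,"grip":64},
    {"tx":-0.2,"ty":0.8,"tz":3.0,"ax":0,"ay":-0.012,"az":0,"grip":80},
    {"tx":-0.5,"ty":1.6,"tz":4.0,"ax":0,"ay":-0.012,"az":0,"grip":80}
  ]
}}

```text
clock: 25.4
tcp_pos: [604.1, -69.7, 184.3]
tcp_rot: [-2.315, -2.123, -0.011]
contact_force: [0.9, 1.0, 0.8]
grip_width: 0.887
```

{"name": "apply_moves", "arguments": {
  "series": [
    {"tx":-0.2,"ty":0.5,"tz":0.8,"ax":0,"ay":0,"az":0,"grip":80},
    {"tx":-0.4,"ty":0.65,"tz":1.6,"ax":0,"ay":0,"az":0,"grip":80},
    {"tx":-0.4,"ty":0.65,"tz":1.6,"ax":0,"ay":0,"az":0,"grip":80},
    {"tx":-0.4,"ty":0.65,"tz":1.6,"ax":0,"ay":0,"az":0,"grip":80}
  ]
}}

```text
clock: 25.8
tcp_pos: [588.6, -43.7, 249.8]
tcp_rot: [2.314, 2.122, 0.016]
contact_force: [0.4, -1.1, -0.4]
grip_width: 0.906
```

```bash
python3 - <<'E'
from h import *
c,im=shot("wrist","m_final"); ct,t=shot("top","m_top"); cs,s=shot("side","m_side")
a=cv2.resize(im[90:330,140:500],(800,533))
cv2.imwrite("pics/m_view.png",np.vstack([im[60:330],cv2.resize(s[150:450,180:480],(320,320))[:, :].repeat(1,0) if 0 else np.hstack([s[180:440,180:480],t[190:450,130:470]])]))
E
```

```text
m_final t 25.8 tcp [588.6 -43.7 249.8] [2.314 2.122 0.016] F [ 0.4 -1.1 -0.4] g 79.8
m_top t 25.85 tcp [588.  -44.1 248.5] [2.315 2.123 0.012] F [-0.3 -0.2  0.3] g 80.5
m_side t 25.9 tcp [587.7 -44.2 247.7] [-2.316 -2.122 -0.01 ] F [-0.7 -0.9 -0.7] g 79.9
```

View pics/m_view.png

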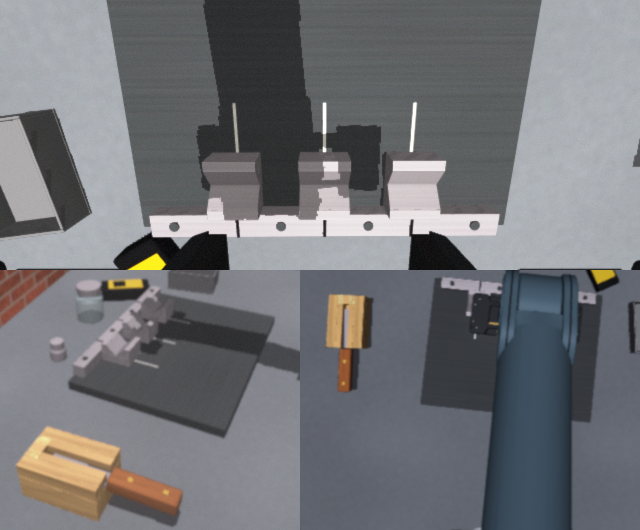

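Picture 12: all three blocks stand against the fence, centred on their lines by eye (block columns 234, 324.5 and 415 against lines 236, 325 and 413, before parallax correction). The scraper is in the holder, and the bin, radio, jar and socket look unmoved. Numeric check next.

```bash
python3 - <<'E'
from h import *
c,im=load("m_final"); g=cv2.GaussianBlur(cv2.cvtColor(im,cv2.COLOR_BGR2GRAY),(3,3),0).astype(float)
a=np.radians(-4.79); X=np.array([np.cos(a),np.sin(a)]); Y=np.array([-np.sin(a),np.cos(a)]); s1=np.array([629.0,-41.0])
def pf(uv,z): d=ray(c,uv,z)[:,:2]-s1; return np.round(np.c_[d@X,d@Y],1).tolist()  # plate axes about station1
def edge(p,k0,k1):
    d=np.abs(np.gradient(p))[k0:k1]; k=np.argmax(d); s=slice(max(k-2,0),k+3); return k0+(np.arange(len(d))[s]*d[s]).sum()/d[s].sum()
for n,l,r,u in (("R",(196,216),(250,272),236),("M",(290,306),(342,360),325),("L",(376,394),(436,456),414)):
    for v in (218,224): 
        e=[edge(g[v],*l),edge(g[v],*r)]; P=pf([(e[0],v),(e[1],v)],58); print(n,v,np.round(e,1),P,"mid",round((P[0][1]+P[1][1])/2,1),"w",round(abs(P[0][1]-P[1][1]),1))
    w=g[175:205,u-8:u+9]; w=np.clip(w-np.median(w,1,keepdims=True)-20,0,None); cu=[(u-8+(q*np.arange(17)).sum()/q.sum()) for q in w if q.sum()>0]
    print("  line",len(cu),pf([(np.mean(cu),190)],20) if cu else None)
    for dx in (-16,0,16):
        col=g[200:300,u+dx]; print("  front edge col",u+dx,pf([(u+dx,edge(g[:,u+dx],204,222))],58), "fence back mark")
ch,w=load("i_rel"); print("handle ends z51",np.round(ray(ch,[(316.5,184),(316.5,184)],[51,45][0])[:,:2],1).tolist(), "z45",np.round(ray(ch,[(316.5,184)],45)[:,:2],1).tolist())
print([w[v,316].tolist() for v in range(172,200,2)])
E
```

```text
R 218 [198.  260.3] [[-33.8, -118.6], [-33.6, -60.4]] mid -89.5 w 58.2
R 224 [201.8 254.5] [[-28.0, -115.6], [-27.7, -66.0]] mid -90.8 w 49.6
  line 30 [[-53.0, -90.1]]
  front edge col 220 [[-39.3, -97.5]] fence back mark
  front edge col 236 [[-39.5, -82.6]] fence back mark
  front edge col 252 [[-39.3, -67.8]] fence back mark
M 218 [298.3 349.8] [[-33.4, -24.8], [-33.2, 23.5]] mid -0.7 w 48.3
M 224 [297.7 350.7] [[-27.6, -25.4], [-27.4, 24.5]] mid -0.4 w 49.9
  line 30 [[-52.7, 0.1]]
  front edge col 309 [[-39.5, -14.7]] fence back mark
  front edge col 325 [[-39.3, 0.2]] fence back mark
  front edge col 341 [[-39.5, 15.2]] fence back mark
L 218 [379.4 437.2] [[-33.1, 51.3], [-32.9, 105.6]] mid 78.4 w 54.3
L 224 [392.1 445.3] [[-27.2, 63.6], [-27.0, 113.9]] mid 88.8 w 50.3
  line 30 [[-52.4, 90.2]]
  front edge col 398 [[-31.0, 68.9]] fence back mark
  front edge col 414 [[-31.0, 84.0]] fence back mark
  front edge col 430 [[-30.9, 99.1]] fence back mark
handle ends z51 [[527.7, 348.6], [527.7, 348.6]] z45 [[526.6, 348.6]]
[[94, 91, 97], [94, 90, 96], [93, 88, 96], [93, 91, 96], [90, 89, 94], [73, 76, 88], [24, 44, 77], [26, 51, 90], [29, 55, 97], [26, 53, 95], [30, 54, 96], [30, 55, 97], [35, 60, 100], [27, 53, 97]]
```

```bash
python3 - <<'E'
from h import *
for n,rows in (("h_home",(240,300)),("i_rel",(165,225))):
    c,im=load(n); g=cv2.GaussianBlur(im,(3,3),0).astype(float)
    def e(u,a,b,ch): d=np.abs(np.gradient(g[a:b,u,ch])); k=np.argmax(d); s=slice(max(k-2,0),k+3); return a+(np.arange(len(d))[s]*d[s]).sum()/d[s].sum()
    S=[(u,e(u,*rows,1)) for u in (314,316,318)]
    F=[(u,e(u,rows[0],rows[1]+20,0)) for u in ((250,265,375,390) if n=="h_home" else (270,280,355,365))]
    print(n,"shoulder px",np.round(S,1).tolist(),"at blade top z47.5",np.round(ray(c,S,47.5)[:,0],1),"| holder face top px",np.round(F,1).tolist(),np.round(ray(c,F,62)[:,:2],1).tolist())
c,im=load("m_side"); cv=cv2.cvtColor(im,cv2.COLOR_BGR2HSV)
print("pred shoulder px",proj(c,[[530.5,349,45],[430.5,350,45]]).round(1).tolist())
m=cv2.inRange(cv,(3,140,40),(14,255,255)); m[:340]=0; m[:,:250]=0
cn=max(cv2.findContours(m,0,2)[0],key=cv2.contourArea); print("handle bbox",cv2.boundingRect(cn), np.round(cv2.boxPoints(cv2.minAreaRect(cn))).tolist())
for u in (280,290,300,305): print(u,[im[v,u].tolist() for v in range(370,400,5)])
E
```

```text
h_home shoulder px [[314.0, 263.0], [316.0, 263.0], [318.0, 263.0]] at blade top z47.5 [529.9 529.9 529.9] | holder face top px [[250.0, 281.0], [265.0, 291.6], [375.0, 292.9], [390.0, 307.1]] [[529.5, 373.5], [525.2, 368.4], [524.0, 328.8], [518.1, 323.1]]
i_rel shoulder px [[314.0, 182.2], [316.0, 182.1], [318.0, 182.2]] at blade top z47.5 [528.7 528.7 528.6] | holder face top px [[270.0, 214.0], [280.0, 215.8], [355.0, 185.2], [365.0, 172.3]] [[505.0, 388.2], [503.3, 379.8], [528.3, 317.0], [538.8, 309.0]]
pred shoulder px [[289.0, 384.6], [359.2, 406.5]]
handle bbox (289, 379, 70, 36) [[288.0, 393.0], [293.0, 378.0], [360.0, 401.0], [355.0, 417.0]]
280 [[134, 189, 229], [84, 115, 143], [147, 167, 197], [138, 195, 235], [129, 181, 223], [79, 107, 134]]
290 [[140, 197, 234], [96, 132, 166], [82, 99, 120], [103, 122, 167], [79, 117, 184], [58, 81, 123]]
300 [[110, 120, 133], [99, 108, 123], [78, 112, 171], [78, 116, 181], [81, 119, 184], [77, 110, 172]]
305 [[142, 134, 136], [141, 136, 136], [105, 117, 151], [80, 118, 183], [78, 117, 181], [81, 120, 184]]
```

```bash
python3 - <<'E'
from h import *
a=cv2.imread("pics/a_side.png"); b=cv2.imread("pics/m_side.png")
for n,(x,y,w,h) in {"bin":(342,165,62,40),"jar":(250,185,38,50),"socket":(225,243,25,32),"radio":(284,183,45,28)}.items():
    A=a[y:y+h,x:x+w]; B=b[y-8:y+h+8,x-8:x+w+8]; r=cv2.matchTemplate(B,A,cv2.TM_CCOEFF_NORMED); _,m,_,l=cv2.minMaxLoc(r); print(n,"shift px",(l[0]-8,l[1]-8),round(m,3))
s=robot.read_state(); print(s["clock"],np.round(s["tcp_pos"],1),np.abs(s["joint_vel"]).max())
print(robot.hand_in())
E
```

```text
bin shift px (0, 0) 0.996
jar shift px (0, 0) 0.998
socket shift px (0, 0) 0.995
radio shift px (0, 0) 0.992
25.95 [587.5 -44.3 247.3] 0.009366415228435367
the job is handed in; nothing more can be done
None
```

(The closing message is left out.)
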